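# Unlock the test chamber and draw its tray with the hook

### The arm

A 6-joint arm with a two-finger parallel gripper is mounted at the origin on a cart in front of the work surface, level with it; the furniture and walls round the work are solid. World frame = base frame: x ahead of the robot, y to its left, z up, the work surface at z = 0. Lengths are in m, angles in rad, forces in N, time in s.
With the tool pointing down it reaches from about 0.3 to 0.775 m from the base axis. Payload 14.6 kg.
Tool frame: the origin (TCP) lies at the very end of the fingers, on their centre line; the grasp point (between the pads) lies 19 mm behind it; y points along the fingers, x is the direction in which the jaws open and shut, and the axes are right-handed (so a half turn about y gives the same grasp; the last joint's range is limited). The gripper opens to 94 mm and grips with 3 to 60 N. Pads are 16 mm wide; open, the fingers measure 119 mm over their backs; the gripper's body (75 mm by 177 mm) begins 78 mm behind the grasp point.
Start: joints at [1.263, 0.3, 1.521, -0, 1.321, -0.067], TCP at [0.131, 0.534, 0.178] pointing down, gripper open.
Joint ranges: [-3.03, 3.03], [-0.79, 2.21], [0.23, 2.52], [-1.04, 4.18], [0, 3.07], [-2.55, 2.55]. Speed limits (rad/s): [2.22, 2.22, 2.57, 3.14, 3.14, 3.14].

### API

Orientations are given as a rotation vector (axis times angle).
In Python, from rig import manip, cams, models gives the robot as it stands. The module is installed in compiled form; this text tells all that it offers.
- The arm moves only by the tool apply_moves, never from a script. Its arguments are lists of equal length, an entry for each row: "claw": the finger opening in m, from 0 to 0.094; "linear": the shift along the tool's x, y, z in m, a list of three; "twist": the turn, a rotation vector about the tool's x, y, z in rad, a list of three. A call has 1 to 5 rows; each row is the pose to reach, as a shift and turn from the pose commanded when the call began, along the tool's axes at that moment; what a row does not reach only later rows make up. A row lasts 1/12 s, in which the tool goes at most 41.7 mm and 7.16 degrees, less where a joint would pass 70% of its speed; a pose out of reach is approached as far as the arm can. A call with a gripper value outside its range is refused whole. The fingers move at their own pace and stop on an object; "force" is the grip in N (left out, the last holds). Time passes only in rows, so rows that repeat a pose let the fingers close. It gives the time, the measured TCP pose, the force and the opening at its end, in the units of the state.
- manip.get_state(): the state, without advancing time (a new reading comes with each control period).
- cams.snapshot(name): name is "side" or "top" or "wrist"; returns (picture, depth): 480x640x3 uint8, blue, green, red; 480x640 float32, m along the optical axis (not along the pixel's ray), 0 where there is no reading.
- cams.camera_params(name): a dict with "fx", "fy", "cx", "cy" (pixels), "R" (3x3) and "t" (3): a world point X has camera coordinates R X + t; the wrist camera has in their place "tool_from_camera" (4x4, takes a point from camera to tool coordinates, whose origin is the TCP and whose axes are the tool frame's). Camera axes: x right, y down, z forward; pixel columns grow to the right and rows downward; lengths in m; the calibration is good to about 2 mm. A picture is of the moment at which its call begins: read the wrist's pose just before it. camera_params takes no time and is no camera call.
- manip.hand_in(): hands the job in, once; it reports no verdict.
Trained networks look in the newest picture that a camera, given by its name, has taken for a name from the list of things; names that differ only in an ending like _2 or _b are one class to them, and where a whole thing is asked for, a point or a joint stands for the part that bears it (a point fixed in the world has none). Each returns a list of dicts, best first, with "confidence" (0 to 1); they miss things now and then, are a little off and sometimes report something else, mostly with a low value. They report only what shows in the picture. A call takes as long as a camera call.
- models.cut_out(label, camera): "region" (480x640 bool, what is visible of it) and "rect" ([left, top, width, height] in pixels, round what is visible of it).
The state is a dict: "time": time; "joints": joint angles; "joint_vel": joint speeds; "tau": joint torques, N m; "tool_pos": TCP position; "eef_rot": TCP orientation; "force": force on the tool from outside, world axes, zero at the start; "moment": the same for the moment, N m; "gripper_width": opening from 0.0 (shut) to 1.0 (fully open).
Only numpy, scipy, OpenCV 4.12 (cv2) and the standard library are available. Lean on these libraries where they do the work, as an engineer would, in place of code of your own. Each camera call takes 0.05 s, during which the arm holds its last target.

### The job

The coil tray of the white test chamber is locked: push the knob on its top in, turn its pointer from the white mark to the green dot (never to the red one) and let the knob spring back out there. Then take the blue-handled hook tool, catch the orange ring on the tray's front with it and draw the tray all the way out; no part of the robot may touch the tray itself. Finally unhook the tool and lay it down flat on the table, leaving the chamber so, and leave the fuse box and the red screwdriver where they are.

Things in the scene. Friction and masses are not known exactly. Their poses are not given: they have to be found in the camera images.
- chamber: White metal test chamber, 160 (its x) x 150 (its y) x 85 mm high, fixed to the table; it stands in different places and yaws. Origin: centre of its underside, z up. The tray comes out of its front, towards its own -x (roughly to the robot's left). A knob is on the top, its axis vertical through the chamber's centre.
- knob_axis (a point): Point on the knob's axis at the height of the knob disc's upper face (103 mm over the table, knob sprung out). The disc is black, 72 mm across; on it stands a grey bar grip 64 mm long, 14 mm wide and 22 mm high (its top 125 mm over the table), centred on the axis and lying along the pointer's direction. Pressing down anywhere on the disc or bar pushes the knob in.
- pointer (a point): Point on the line to which the knob's pointer (white nose at the disc's rim, white line on the bar) points, 53 mm from the axis, at the chamber top's height; moves with the knob. The white mark (straight towards the chamber's front) and both dots have their centres at this radius.
- selector (a joint): Turn of the knob, rad, positive anticlockwise seen from above: 0 at the white mark (tray locked, start), +0.9 and -0.9 at the two dots; stops at +-0.95. Sprung out it is gated and cannot turn (play 0.04 rad); pushed in at least 6.5 mm it leaves the slot and pushed in 10 mm (nearly to the bottom) it turns freely (under 0.05 N m). Let go between two positions it snaps to the nearer one as it springs out. The tray is bolted only near 0; it can be drawn at either dot.
- knob_push (a joint): How far the knob is pushed in, m: 0 sprung out, 0.011 at the bottom; about 3 N to start, 8 N at the bottom; it springs back by itself.
- green_dot: Green dot, 16 mm across, 1.5 mm thick, on the chamber's top at +0.9 or -0.9 rad from the white mark (it and the red dot change places). Origin: centre of its underside.
- red_dot: Red dot of the same size at the other of these two places.
- tray (a joint): How far the tray is drawn out, m: 0 in, 0.10 at its stop. It slides along the chamber's -x against about 2 N friction and stays where it is left; while locked it has 4 mm play. An aluminium tray with two loose copper coils standing in it and a grey front plate 122 mm wide, 12 to 72 mm over the table.
- eye (a point): Centre of the orange ring on the tray's grey front, 45 mm over the table, 26 mm ahead of the front; the ring stands upright, its plane the chamber's x-z plane, so its hole runs along the chamber's y. Hole 35 mm, bar 7 mm thick. Moves with the tray.
- hook: Loose hook tool, 80 to 170 g, lying flat: ribbed blue grip 90 mm long (its x), 22 mm wide, 24 mm high. Origin: centre of the grip's underside, z up; lying on the table the origin is at height 0. A steel shaft 8 mm thick, axis 12 mm over the origin, runs from the grip along +x to x = 145 mm, where it bends square to -y and ends in a barb of the same bar, 34 mm long (to y = -34 mm plus its round end of 4 mm).
- hook_tip (a point): End of the hook's barb (centre of its round end), at (145, -34, 12) mm in the hook's frame.
- box_of_fuses: Bystander: grey closed box 57 x 74 x 25 mm, loose; origin in the centre of its underside.
- red_screwdriver: Bystander: screwdriver with a red handle, 160 mm long, 25 mm thick, lying loose; origin in the centre of its underside.

How it is judged:
On the way, in this order (a step that is already met when the one before it is completed fails the run):
1. the knob has sprung out with its pointer at the green dot, the tray still in (horizontal distance between pointer and green_dot below 0.008 m and value of joint knob_push below 0.0025 m and value of joint tray below 0.008 m), for 0.2 s.
2. the hook tool draws the tray by its ring (value of joint tray above 0.02 m and contact force between hook and tray above 0.3 N), for 0.1 s.
At the end, for the whole second after the job is handed in: the pointer stands within 8 mm of the green dot with the knob sprung out (to within 2.5 mm), the tray is out by more than 85 of its 100 mm, and the hook lies flat and at rest on the table (origin under 12 mm high, tilt under 0.15 rad), free of the tray (horizontal distance between pointer and green_dot below 0.008 m and value of joint knob_push below 0.0025 m and value of joint tray above 0.085 m and height (world z) of hook below 0.012 m and angle between hook's own z axis and vertical below 0.15 rad and linear speed of hook below 0.03 m/s and contact force between hook and tray below 0.1 N); the robot touches nothing.
It fails at once if the knob is set to the red dot (horizontal distance between pointer and red_dot below 0.012 m).
It fails at once if the robot touches the tray itself (contact force between any of the fingers, the arm and tray above 1 N).
It fails at once if the fuse box or the screwdriver is moved by more than 30 mm (distance of any of box_of_fuses, red_screwdriver from where it was at the start of the episode above 0.03 m).
It also fails if it takes over 58 s, if anything falls off the work surface, if the arm or the gripper's body presses on something with over 40 N, if the wrist force passes 120 N, or if a joint passes its speed limit or range.

## Working session

There is one attempt and no reset: what is moved stays moved. The work goes in short steps, Python scripts to look and compute and a tool call to move; the robot and the scene stay as the last step left them, time stands still between calls to the robot, and variables do not carry over. Pictures are saved under pics/ and viewed, and the job is handed in when it is done.

Besides the shell and the picture viewer there is one more tool, called after "Call:" by a JSON object that holds its "fn" and its "kwargs", one argument or row to a line. apply_moves: Moves the arm, as the interface text tells. Its arguments: {"type":"object","properties":{"claw":{"type":"array","items":{"type":"number"}},"linear":{"type":"array","items":{"type":"array","items":{"type":"number"}}},"twist":{"type":"array","items":{"type":"array","items":{"type":"number"}}},"force":{"type":"number"}},"required":["claw","linear","twist"]}

```bash
mkdir -p pics; cat > h.py <<'E'
import numpy as np,cv2
from rig import manip,cams,models
from scipy.spatial.transform import Rotation as Ro
def P(cam,depth,us,vs):
    p=cams.camera_params(cam);us=np.asarray(us);vs=np.asarray(vs)
    z=depth[vs,us];c=np.stack([(us-p['cx'])/p['fx']*z,(vs-p['cy'])/p['fy']*z,z],-1)
    return (c-np.asarray(p['t']))@np.asarray(p['R']),z
E
python3 - <<'E'
from h import *
s=manip.get_state();print({k:np.round(v,3) for k,v in s.items()})
for c in('top','side'):
    im,d=cams.snapshot(c);cv2.imwrite(f'pics/{c}0.png',im);np.save(f'{c}0.npy',d)
    p=cams.camera_params(c);print(c,p)
    for n in ['chamber','hook','green_dot','red_dot','box_of_fuses','red_screwdriver','pointer','eye','hook_tip']:
        r=models.cut_out(n,c)
        for q in r[:2]:
            v,u=np.nonzero(q['region']);w,z=P(c,d,u,v);w=w[z>0]
            print(n,round(q['confidence'],2),q['rect'],len(u),np.round(np.median(w,0),3) if len(w) else '')
E
```

```text
{'time': np.float64(0.0), 'joints': array([ 1.263,  0.3  ,  1.522,  0.   ,  1.321, -0.067]), 'joint_vel': array([-0.001, -0.   ,  0.   , -0.002, -0.001, -0.001]), 'tau': array([ 0.0000e+00, -5.3182e+01, -3.5273e+01,  7.1000e-02,  2.5000e-02,
       -0.0000e+00]), 'tool_pos': array([0.131, 0.534, 0.177]), 'eef_rot': array([-1.314, -1.029,  1.031]), 'force': array([-0.037,  0.491,  0.445]), 'moment': array([-0.002, -0.021,  0.014]), 'gripper_width': np.float64(1.001)}
top {'fx': 487.2085873646161, 'fy': 487.2085873646161, 'cx': 328.30601990323174, 'cy': 238.42374680331864, 'R': array([[-2.87556545e-02, -9.99586382e-01, -4.21948293e-04],
       [-9.83525516e-01,  2.83689841e-02, -1.78529439e-01],
       [ 1.78467567e-01, -4.71873397e-03, -9.83934480e-01]]), 't': array([0.12933715, 0.58145024, 1.11651809])}
chamber 0.68 [384.1, 213.7, 101.0, 77.3] 4989 [ 0.537 -0.141  0.085]
hook 0.68 [243.8, 248.1, 80.3, 34.3] 479 [0.55  0.251 0.022]
red_dot 0.49 [408.1, 181.0, 62.1, 15.4] 337 [ 0.716 -0.137  0.016]
red_dot 0.45 [425.8, 233.3, 38.2, 30.2] 880 [ 0.54  -0.151  0.103]
box_of_fuses 0.79 [18
[... 739 characters left out ...]
4 ,  0.10347965,  0.90906429])}
chamber 0.93 [251.6, 277.6, 101.5, 121.2] 10010 [ 0.55  -0.192  0.084]
chamber 0.7 [286.6, 186.3, 36.9, 59.1] 436 [0.554 0.229 0.017]
hook 0.86 [288.4, 191.3, 39.5, 53.7] 439 [0.554 0.23  0.018]
green_dot 0.44 [270.4, 308.2, 6.3, 6.3] 67 [ 0.503 -0.127  0.085]
box_of_fuses 0.84 [250.3, 156.7, 21.7, 27.4] 507 [0.399 0.393 0.022]
red_screwdriver 0.97 [392.9, 325.6, 14.6, 86.6] 668 [ 0.72  -0.153  0.016]
pointer 0.64 [274.3, 295.1, 50.8, 51.0] 1561 [ 0.549 -0.163  0.103]
eye 0.47 [297.5, 281.7, 4.0, 8.3] 38 [ 0.535 -0.045  0.066]
hook_tip 0.71 [287.9, 187.6, 38.0, 57.2] 401 [0.554 0.23  0.018]
hook_tip 0.29 [254.7, 280.5, 95.5, 118.9] 10064 [ 0.55  -0.191  0.084]
```

```bash
python3 - <<'E'
import cv2
a=cv2.imread('pics/top0.png')[170:350,180:500];b=cv2.imread('pics/side0.png')[140:420,220:430]
cv2.imwrite('pics/t0c.png',cv2.resize(a,None,fx=2.5,fy=2.5,interpolation=2));cv2.imwrite('pics/s0c.png',cv2.resize(b,None,fx=2.1,fy=2.1,interpolation=2))
E
```

```text
(no output)
```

View pics/t0c.png

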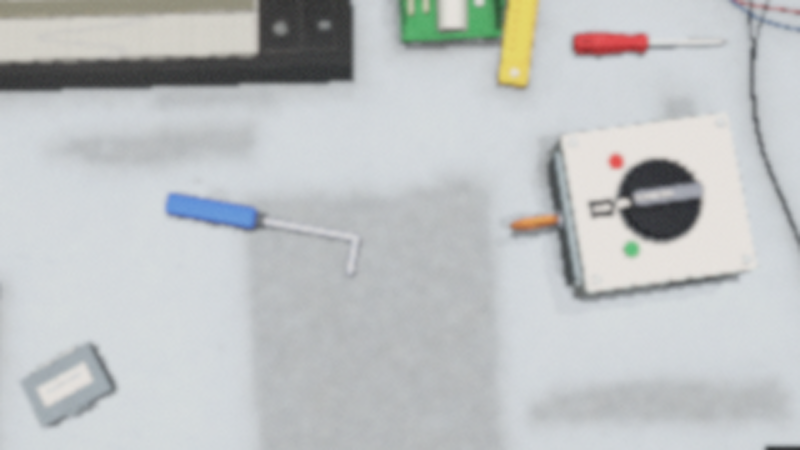

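View pics/s0c.png

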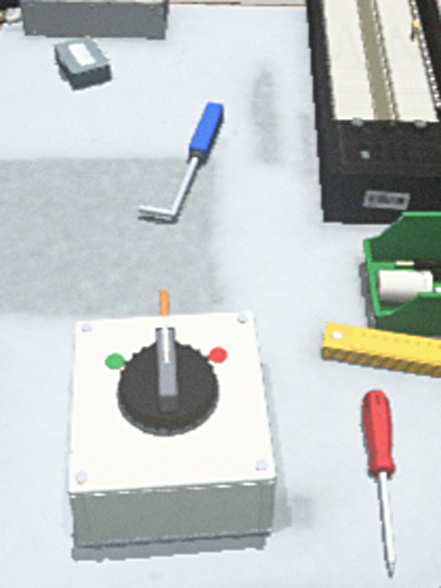

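```bash
python3 - <<'E'
from h import *
def ray(cam,u,v,z):
    p=cams.camera_params(cam);R=np.asarray(p['R']);t=np.asarray(p['t'])
    d=np.stack([(u-p['cx'])/p['fx'],(v-p['cy'])/p['fy'],np.ones_like(u,float)],-1)@R;o=-R.T@t
    return o+d*((z-o[2])/d[:,2])[:,None]
for c in('top','side'):
    im=cv2.imread(f'pics/{c}0.png');d=np.load(f'{c}0.npy');hsv=cv2.cvtColor(im,cv2.COLOR_BGR2HSV)
    vv,uu=np.mgrid[0:480,0:640];w,z=P(c,d,uu.ravel(),vv.ravel());W=w.reshape(480,640,3)
    reg=(np.abs(W[...,0]-.54)<.15)&(np.abs(W[...,1]+.15)<.2)
    m=reg&(np.abs(W[...,2]-.086)<.006)
    m2=reg&(np.abs(W[...,2]-.104)<.006)
    for nm,mm,zz in(('top',m,.085),('disc',m2,.103)):
        v,u=np.nonzero(mm);q=ray(c,u,v,zz)[:,:2].astype(np.float32)
        print(c,nm,len(q),cv2.minAreaRect(q*1000),W[mm][:,2].mean())
    m3=reg&(W[...,2]>.112);v,u=np.nonzero(m3);q=ray(c,u,v,.125)[:,:2].astype(np.float32);print('bar',len(q),cv2.minAreaRect(q*1000))
    for nm,mm in(('green',(abs(hsv[...,0].astype(int)-70)<20)&(hsv[...,1]>90)&m),('red',((hsv[...,0]<8)|(hsv[...,0]>172))&(hsv[...,1]>90)&m)):
        v,u=np.nonzero(mm);q=ray(c,u,v,.0865);print(nm,len(u),q.mean(0))
    # black disc
    mm=reg&(hsv[...,2]<80)&(W[...,2]>.09);v,u=np.nonzero(mm);q=ray(c,u,v,.103)[:,:2].astype(np.float32);print('black',len(q),cv2.minEnclosingCircle(q*1000))
    # orange
    mm=(abs(hsv[...,0].astype(int)-13)<7)&(hsv[...,1]>120)&(np.abs(W[...,0]-.54)<.06)&(np.abs(W[...,1]+.05)<.06)
    v,u=np.nonzero(mm);print('orange',len(u),W[mm].mean(0),W[mm].min(0),W[mm].max(0))
    # hook blue
    mm=(abs(hsv[...,0].astype(int)-108)<12)&(hsv[...,1]>120)&(np.abs(W[...,0]-.55)<.12)&(np.abs(W[...,1]-.25)<.15)
    v,u=np.nonzero(mm);q=ray(c,u,v,.018)[:,:2].astype(np.float32);print('grip',len(u),cv2.minAreaRect(q*1000))
    for q in models.cut_out('hook',c)[:0]: pass
E
python3 - <<'E'
import cv2
a=cv2.imread('pics/top0.png')[240:290,240:330];cv2.imwrite('pics/hk.png',cv2.resize(a,None,fx=8,fy=8,interpolation=2))
b=cv2.imread('pics/side0.png')[180:250,275:335];cv2.imwrite('pics/hks.png',cv2.resize(b,None,fx=8,fy=8,interpolation=2))
E
```

```text
top top 3481 ((543.922607421875, -152.3318634033203), (149.5667724609375, 159.80938720703125), 6.15214204788208) 0.084919312113763
top disc 601 ((543.7734985351562, -152.96131896972656), (73.25186157226562, 73.09999084472656), 41.97283172607422) 0.10274704558391722
bar 194 ((543.2113037109375, -151.603515625), (15.306297302246094, 65.56949615478516), 6.541830062866211)
green 12 [ 0.49958369 -0.12431018  0.0865    ]
red 20 [ 0.5826482  -0.11539345  0.0865    ]
black 512 ((542.6084594726562, -149.52760314941406), 35.50307846069336)
orange 43 [ 0.53102344 -0.04138746  0.05743699] [ 0.52758924 -0.05870856  0.02587971] [ 0.53414004 -0.02263318  0.07125072]
grip 243 ((556.7037963867188, 270.7019958496094), (85.65807342529297, 17.6099796295166), 77.6817855834961)
side top 5990 ((547.73828125, -157.67330932617188), (149.1162109375, 160.99057006835938), 6.2413716316223145) 0.0844782937656284
side disc 1090 ((547.7366943359375, -157.85597229003906), (75.41973114013672, 74.23995208740234), 65.22859191894531) 0.10226189066825606
bar 322 ((547.99072265625, -160.83206176757812), (13.839398384094238, 71.92958068847656), 6.351778030395508)
green 45 [ 0.50239425 -0.12765208  0.0865    ]
red 47 [ 0.58468857 -0.1185677   0.0865    ]
black 216 ((546.972900390625, -161.2325439453125), 39.2600212097168)
orange 33 [ 0.53558332 -0.04704594  0.06644727] [ 0.53252196 -0.05742195  0.0626184 ] [ 0.53819879 -0.02988251  0.07036175]
grip 197 ((560.2174072265625, 270.6981201171875), (92.71696472167969, 21.37950325012207), 78.01766204833984)
```

View pics/hk.png

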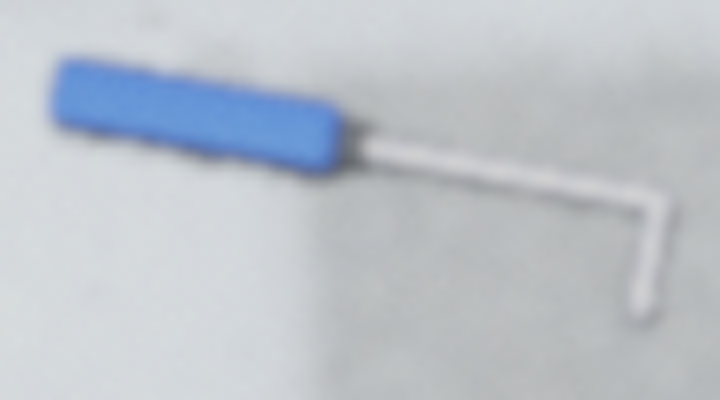

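View pics/hks.png

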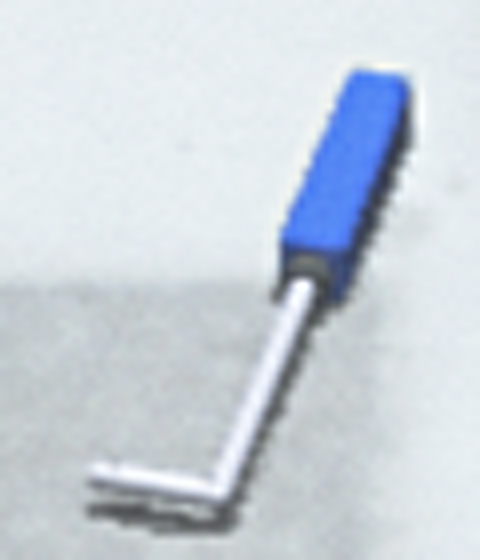

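```bash
python3 - <<'E'
from h import *
s=manip.get_state();R=Ro.from_rotvec(s['eef_rot']).as_matrix();print(np.round(R,3),s['tool_pos'])
for c in ('top','side'):
    d=np.load(c+'0.npy');vv,uu=np.mgrid[0:480,0:640];w,z=P(c,d,uu.ravel(),vv.ravel());w=w[z>0]
    for lo,hi in((.28,.4),(.4,.5),(.5,.6),(.6,.65),(.65,.7),(.7,.8)):
        row=[]
        for y in np.arange(-.3,.5,.05):
            m=(w[:,0]>lo)&(w[:,0]<hi)&(w[:,1]>y)&(w[:,1]<y+.05);row.append(int(1000*np.percentile(w[m,2],99)) if m.sum()>5 else -1)
        print(c,lo,row)
E
```

```text
[[ 0.238 -0.    -0.971]
 [ 0.971  0.     0.238]
 [ 0.    -1.     0.   ]] [0.13115926 0.53413327 0.17786276]
top 0.28 [179, 89, 5, 4, 4, 5, 5, 5, 5, 4, 5, 5, 4, 28, 28, 64]
top 0.4 [4, 87, 88, 89, 87, 5, 5, 4, 13, 4, 5, 5, 5, 27, 27, 64]
top 0.5 [7, 89, 126, 126, 88, 68, 5, 5, 18, 17, 26, 27, 26, 5, 4, 4]
top 0.6 [8, 89, 88, 88, 87, 4, 5, 5, 4, 5, 4, 4, 4, 4, 5, 4]
top 0.65 [7, 4, 3, 4, 5, 19, 4, 4, 79, 79, 80, 79, 80, 79, 80, 80]
top 0.7 [141, 137, 20, 23, 20, 64, 36, 64, 80, 91, 81, 73, 74, 74, 74, 74]
side 0.28 [178, 88, 1, 1, 1, 1, 1, 1, 1, 1, 1, 1, 1, 24, 25, 61]
side 0.4 [1, 86, 86, 86, 86, 1, 1, 1, 10, 1, 1, 1, 1, 24, 25, 60]
side 0.5 [6, 86, 125, 125, 86, 69, 1, 1, 15, 15, 24, 24, 23, 1, 1, 2]
side 0.6 [6, 86, 86, 86, 87, 2, 1, 1, 1, 1, 1, 1, 1, 1, 1, 1]
side 0.65 [6, 2, 1, 2, 15, 17, 2, 1, 77, 78, 77, 78, 78, 78, 78, 77]
side 0.7 [79, 120, 19, 22, 18, 64, 35, 64, 78, 89, 77, 73, 75, 75, 74, 74]
```

```bash
cat >> h.py <<'E'
def go(pos,th):
    s=manip.get_state();R=Ro.from_rotvec(s['eef_rot']).as_matrix();x=np.array([np.cos(th),np.sin(th),0]);y=np.array([0,0,-1.])
    T=np.stack([x,y,np.cross(x,y)],1)
    print('t',round(float(s['time']),2),'lin',np.round(R.T@(np.asarray(pos)-s['tool_pos']),4),'twist',np.round(Ro.from_matrix(R.T@T).as_rotvec(),4),'F',np.round(s['force'],1),'pos',np.round(s['tool_pos'],4),'th',round(float(np.degrees(np.arctan2(R[1,0],R[0,0]))),2),'w',round(float(s['gripper_width']),3))
E
python3 -c "
from h import *
go([.546,-.155,.25],np.radians(6.2))"
```

```text
t 1.1 lin [-0.5703 -0.0722 -0.5672] twist [-0.      1.2218  0.    ] F [ 0.9 -0.9 -0.5] pos [0.1312 0.5341 0.1779] th 76.2 w 0.998
```

Call:
{"fn": "apply_moves", "kwargs": {
  "claw": [0.094,0.094,0.094,0.094,0.094],
  "linear": [
    [-0.57,-0.07,-0.567],
    [-0.57,-0.07,-0.567],
    [-0.57,-0.07,-0.567],
    [-0.57,-0.07,-0.567],
    [-0.57,-0.07,-0.567]
  ],
  "twist": [
    [0,1.222,0],
    [0,1.222,0],
    [0,1.222,0],
    [0,1.222,0],
    [0,1.222,0]
  ]
}}

```text
time: 1.52
tool_pos: [0.2386, 0.3546, 0.1961]
eef_rot: [-1.5, -0.547, 0.547]
force: [1.5, 1.6, 0.5]
gripper_width: 1.003
```

```bash
python3 -c "
from h import *
go([.546,-.155,.25],np.radians(6.2));print(manip.get_state()['joints'])"
```

```text
t 1.52 lin [-0.0928 -0.054  -0.5878] twist [-1.000e-04  5.912e-01  3.000e-04] F [1.5 1.6 0.5] pos [0.2386 0.3546 0.1961] th 40.07 w 1.003
[ 8.92754724e-01  6.00414074e-03  1.81651841e+00 -3.54878981e-05
  1.31874915e+00  1.93364172e-01]
```

Call:
{"fn": "apply_moves", "kwargs": {
  "claw": [0.094,0.094,0.094,0.094,0.094],
  "linear": [
    [-0.093,-0.054,-0.588],
    [-0.093,-0.054,-0.588],
    [-0.093,-0.054,-0.588],
    [-0.093,-0.054,-0.588],
    [-0.093,-0.054,-0.588]
  ],
  "twist": [
    [0,0.591,0],
    [0,0.591,0],
    [0,0.591,0],
    [0,0.591,0],
    [0,0.591,0]
  ]
}}

```text
time: 1.93
tool_pos: [0.3469, 0.1774, 0.2153]
eef_rot: [-1.569, -0.085, 0.084]
force: [0.3, 1.4, 0.1]
gripper_width: 1.002
```

```bash
python3 -c "
from h import *
go([.546,-.155,.25],np.radians(6.2))"
```

```text
t 1.93 lin [ 0.1624 -0.0347 -0.3518] twist [-0.0003 -0.0007  0.0009] F [0.3 1.4 0.1] pos [0.3469 0.1774 0.2153] th 6.16 w 1.002
```

Call:
{"fn": "apply_moves", "kwargs": {
  "claw": [0.094,0.094,0.094,0.094,0.094],
  "linear": [
    [0.162,-0.035,-0.352],
    [0.162,-0.035,-0.352],
    [0.162,-0.035,-0.352],
    [0.162,-0.035,-0.352],
    [0.162,-0.035,-0.352]
  ],
  "twist": [
    [0,0,0],
    [0,0,0],
    [0,0,0],
    [0,0,0],
    [0,0,0]
  ]
}}

```text
time: 2.35
tool_pos: [0.4546, -0.0004, 0.2339]
eef_rot: [-1.569, -0.09, 0.089]
force: [0.9, 0.5, -0.3]
gripper_width: 0.998
```

```bash
python3 - <<'E'
from h import *
go([.546,-.155,.25],np.radians(6.2))
im,d=cams.snapshot('wrist');cv2.imwrite('pics/w1.png',im)
print(cams.camera_params('wrist'))
E
```

```text
t 2.35 lin [ 0.0733 -0.016  -0.164 ] twist [0.0001 0.0054 0.0007] F [ 0.9  0.5 -0.3] pos [ 4.546e-01 -4.000e-04  2.339e-01] th 6.51 w 0.998
{'fx': 340.577470866371, 'fy': 340.577470866371, 'cx': 316.5610610780991, 'cy': 237.70209186651036, 'tool_from_camera': array([[ 9.99999896e-01,  1.87712960e-04, -4.15097484e-04,
        -1.13173448e-03],
       [ 4.50825224e-04, -2.76619092e-01,  9.60979539e-01,
        -2.06913770e-01],
       [ 6.55644245e-05, -9.60979626e-01, -2.76619148e-01,
         8.02570277e-02],
       [ 0.00000000e+00,  0.00000000e+00,  0.00000000e+00,
         1.00000000e+00]])}
```

View pics/w1.png

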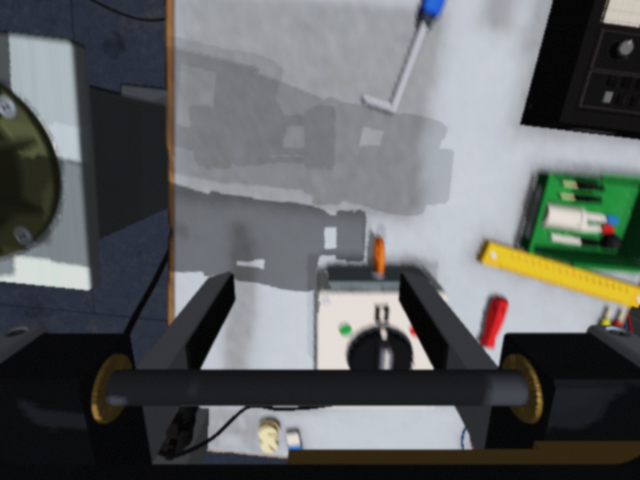

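```bash
cat >> h.py <<'E'
def wsnap(fn=None):
    s=manip.get_state();im,d=cams.snapshot('wrist')
    if fn: cv2.imwrite(fn,im)
    p=cams.camera_params('wrist');M=np.asarray(p['tool_from_camera']);R=Ro.from_rotvec(s['eef_rot']).as_matrix()
    return im,d,R@M[:3,:3],R@M[:3,3]+s['tool_pos'],p
def wray(S,u,v,z):
    im,d,R,t,p=S;u=np.asarray(u,float);v=np.asarray(v,float)
    q=np.stack([(u-p['cx'])/p['fx'],(v-p['cy'])/p['fy'],np.ones_like(u)],-1)@R.T
    return t+q*((z-t[2])/q[...,2])[...,None]
def wpts(S):
    im,d,R,t,p=S;vv,uu=np.mgrid[0:480,0:640]
    c=np.stack([(uu-p['cx'])/p['fx']*d,(vv-p['cy'])/p['fy']*d,d],-1);return c@R.T+t
def feats(S):
    im=S[0];W=wpts(S);hsv=cv2.cvtColor(im,cv2.COLOR_BGR2HSV);h=hsv[...,0].astype(int)
    near=(np.abs(W[...,0]-.545)<.15)&(np.abs(W[...,1]+.1)<.25)&(S[1]>0)
    for n,m,z in(('green',(abs(h-65)<25)&(hsv[...,1]>100)&(abs(W[...,2]-.086)<.008),.0865),('red',((h<6)|(h>174))&(hsv[...,1]>120)&(abs(W[...,2]-.086)<.008),.0865)):
        v,u=np.nonzero(m&near)
        if len(u): print(n,len(u),np.round(wray(S,u,v,z).mean(0),4))
    v,u=np.nonzero((abs(W[...,2]-.1035)<.006)&near);q=wray(S,u,v,.103)[:,:2].astype(np.float32)*1000
    if len(q): print('disc',len(q),cv2.minEnclosingCircle(q))
    m=(abs(h-12)<7)&(hsv[...,1]>140)&near&(W[...,1]>-.1)
    if m.any(): print('orange',m.sum(),W[m].mean(0).round(4),np.percentile(W[m],2,axis=0).round(4),np.percentile(W[m],98,axis=0).round(4))
    m=near&(abs(W[...,2]-.0855)<.004);v,u=np.nonzero(m);q=wray(S,u,v,.085)[:,:2].astype(np.float32)*1000
    if len(q): print('face',len(q),cv2.minAreaRect(q))
E
python3 - <<'E'
from h import *
S=wsnap();feats(S)
E
```

```text
green 92 [ 0.4996 -0.1257  0.0865]
red 18 [ 0.5775 -0.1194  0.0865]
disc 1866 ((544.0795288085938, -150.00318908691406), 38.83902359008789)
orange 501 [ 0.5106 -0.0224  0.1576] [ 0.4051 -0.0621  0.0265] [0.5363 0.0303 0.3921]
face 5869 ((541.5272216796875, -129.27459716796875), (148.4668426513672, 111.4116439819336), 6.315549850463867)
```

```bash
python3 -c "
from h import *
go([.545,-.1545,.16],np.radians(6.2))"
```

```text
t 2.45 lin [ 0.0722  0.0736 -0.1611] twist [0.0006 0.0009 0.0002] F [0.  0.7 1. ] pos [ 0.4557 -0.0022  0.2335] th 6.25 w 1.002
```

Call:
{"fn": "apply_moves", "kwargs": {
  "claw": [0.04,0.04,0.04,0.04,0.04],
  "linear": [
    [0.018,0.018,-0.037],
    [0.036,0.036,-0.074],
    [0.054,0.054,-0.11],
    [0.072,0.073,-0.14],
    [0.072,0.073,-0.161]
  ],
  "twist": [
    [0,0,0],
    [0,0,0],
    [0,0,0],
    [0,0,0],
    [0,0,0]
  ]
}}

```text
time: 2.87
tool_pos: [0.5443, -0.1509, 0.1568]
eef_rot: [-1.567, -0.087, 0.092]
force: [-1.4, 1.4, 0.3]
gripper_width: 0.68
```

Call:
{"fn": "apply_moves", "kwargs": {
  "claw": [0.04,0.04],
  "linear": [
    [0,0,0],
    [0,0,0]
  ],
  "twist": [
    [0,0,0],
    [0,0,0]
  ]
}}

```text
time: 3.03
tool_pos: [0.5436, -0.1501, 0.1598]
eef_rot: [-1.568, -0.087, 0.089]
force: [0.2, 0.2, 0.1]
gripper_width: 0.537
```

```bash
python3 - <<'E'
from h import *
go([.545,-.1545,.107],np.radians(6.2))
S=wsnap('pics/w2.png');feats(S)
E
```

```text
t 3.03 lin [ 0.001   0.0528 -0.0045] twist [-0.0007  0.0044 -0.0012] F [0.2 0.2 0.1] pos [ 0.5436 -0.1501  0.1598] th 6.45 w 0.537
green 219 [ 0.5    -0.1261  0.0865]
red 233 [ 0.5824 -0.1173  0.0865]
disc 4662 ((544.4801635742188, -151.7319793701172), 39.93887710571289)
orange 406 [ 0.5327 -0.044   0.0651] [ 0.5288 -0.0639  0.0564] [ 0.5368 -0.0232  0.0697]
face 21100 ((544.7017822265625, -153.84915161132812), (148.43206787109375, 158.66366577148438), 6.1983561515808105)
```

View pics/w2.png

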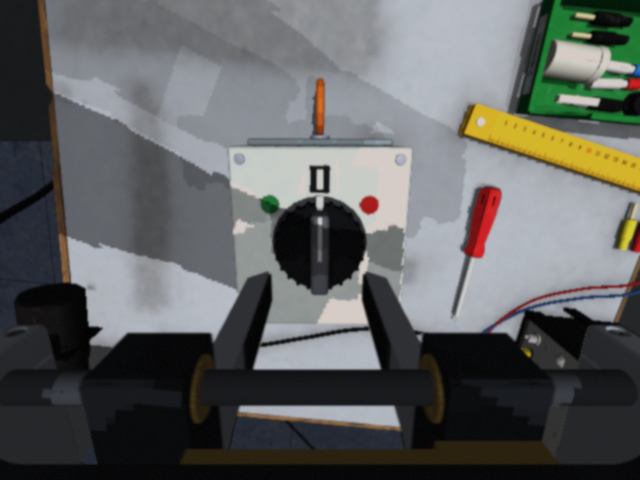

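Call:
{"fn": "apply_moves", "kwargs": {
  "claw": [0.034,0.034,0.034,0.034,0.034],
  "linear": [
    [0.001,0.01,-0.004],
    [0.001,0.025,-0.004],
    [0.001,0.045,-0.004],
    [0.001,0.053,-0.004],
    [0.001,0.053,-0.004]
  ],
  "twist": [
    [0,0.004,0],
    [0,0.004,0],
    [0,0.004,0],
    [0,0.004,0],
    [0,0.004,0]
  ]
}}

```text
time: 3.5
tool_pos: [0.5443, -0.1527, 0.1058]
eef_rot: [-1.568, -0.085, 0.089]
force: [0.0, -0.7, -0.3]
gripper_width: 0.367
```

Call:
{"fn": "apply_moves", "kwargs": {
  "claw": [0,0,0,0,0],
  "force": 25,
  "linear": [
    [0,0,0],
    [0,0,0],
    [0,0,0],
    [0,0,0],
    [0,0,0]
  ],
  "twist": [
    [0,0,0],
    [0,0,0],
    [0,0,0],
    [0,0,0],
    [0,0,0]
  ]
}}

```text
time: 3.92
tool_pos: [0.5455, -0.1538, 0.108]
eef_rot: [-1.569, -0.087, 0.086]
force: [-0.7, 0.7, 0.1]
gripper_width: 0.042
```

```bash
python3 - <<'E'
from h import *
go([.5447,-.154,.0925],np.radians(6.2));print(manip.get_state()['joints'])
E
```

```text
t 3.92 lin [-0.0008  0.0155 -0.0001] twist [0.0004 0.0018 0.0008] F [-0.7  0.7  0.1] pos [ 0.5455 -0.1538  0.108 ] th 6.3 w 0.042
[-3.39524863e-01  4.01205022e-01  1.55327297e+00  1.38216937e-05
  1.18623226e+00 -4.49524375e-01]
```

```bash
python3 - <<'E'
from h import *
S=wsnap('pics/w3.png');feats(S);print(manip.get_state()['gripper_width'])
im,d=cams.snapshot('side');cv2.imwrite('pics/s3.png',cv2.resize(im[200:420,220:400],None,fx=2.7,fy=2.7,interpolation=2))
E
```

```text
green 340 [ 0.5002 -0.1262  0.0865]
red 356 [ 0.5825 -0.1174  0.0865]
disc 5580 ((544.5956420898438, -150.99703979492188), 39.70677947998047)
orange 607 [ 0.5328 -0.0446  0.0651] [ 0.5289 -0.0645  0.056 ] [ 0.5368 -0.0237  0.0698]
face 29708 ((544.7244873046875, -153.50132751464844), (148.09933471679688, 157.795654296875), 6.1932878494262695)
0.017161004786828592
```

View pics/w3.png

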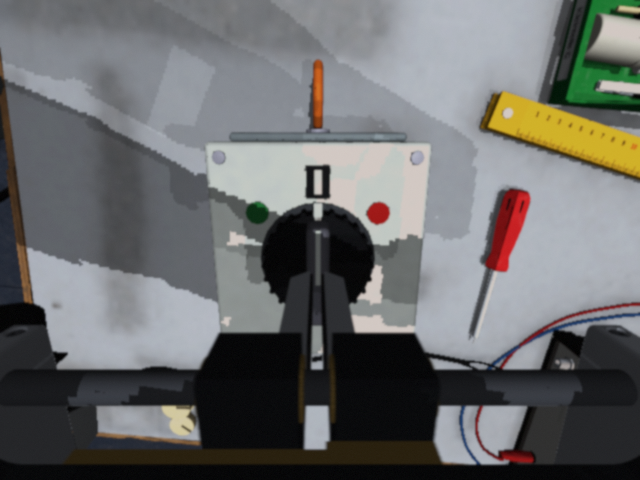

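View pics/s3.png

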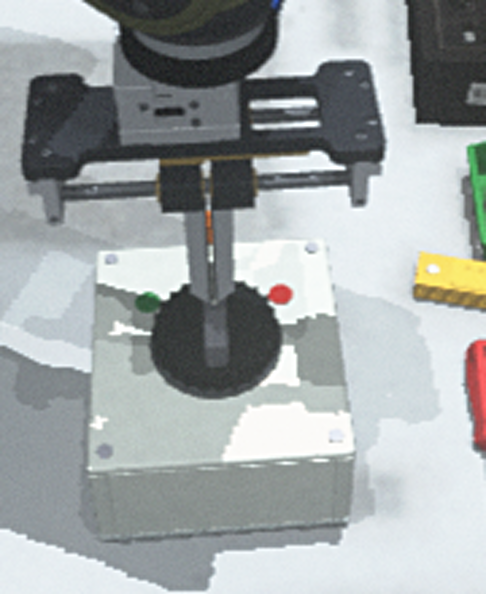

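```bash
python3 - <<'E'
from h import *
p=cams.camera_params('side')
for X in ([.545,-.154,.107],[.53,-.162,.107],[.56,-.162,.107],[.545,-.154,.125],[.545,-.122,.125],[.545,-.186,.125],[.545,-.154,.185]):
    c=p['R']@np.array(X)+p['t'];u=p['fx']*c[0]/c[2]+p['cx'];v=p['fy']*c[1]/c[2]+p['cy'];print(X,(u-220)*2.7,(v-200)*2.7)
im,d=cams.snapshot('side')
vv,uu=np.mgrid[0:480,0:640];w,z=P('side',d,uu.ravel(),vv.ravel());W=w.reshape(480,640,3)
for v in range(285,330,3): print(v,(v-200)*2.7,[tuple((1000*W[v,u]).astype(int)) for u in (292,296,300,304)])
E
```

```text
[0.545, -0.154, 0.107] 210.7966844124451 316.5474814856473
[0.53, -0.162, 0.107] 184.34907038626636 326.8074564470148
[0.56, -0.162, 0.107] 235.2623750494116 328.2349484538814
[0.545, -0.154, 0.125] 209.84414422151326 297.40417837536427
[0.545, -0.122, 0.125] 213.76734835098028 255.22888529164578
[0.545, -0.186, 0.125] 205.64431619133856 342.5532382326933
[0.545, -0.154, 0.185] 206.42217800741673 228.63255373084107
285 229.50000000000003 [(np.int64(539), np.int64(-163), np.int64(194)), (np.int64(545), np.int64(-163), np.int64(194)), (np.int64(551), np.int64(-163), np.int64(194)), (np.int64(557), np.int64(-163), np.int64(195))]
288 237.60000000000002 [(np.int64(539), np.int64(-165), np.int64(191)), (np.int64(545), np.int64(-164), np.int64(189)), (np.int64(551), np.int64(-163), np.int64(188)), (np.int64(557), np.int64(-164), np.int64(190))]
291 245.70000000000002 [(np.int64(539), np.int64(-164), np.int64(183)), (np.int64(545), np.int64(-164), np.int64(182)), (np.int64(550), np.int64(-162), np.int64(180)), (np.int64(556), np.int64(-163), np.int64(182))]
294 253.8 [(np.int64(539), np.int
[... 1767 characters left out ...]
, np.int64(124)), (np.int64(555), np.int64(-166), np.int64(122))]
321 326.70000000000005 [(np.int64(535), np.int64(-158), np.int64(102)), (np.int64(543), np.int64(-173), np.int64(122)), (np.int64(549), np.int64(-173), np.int64(123)), (np.int64(555), np.int64(-172), np.int64(121))]
324 334.8 [(np.int64(535), np.int64(-163), np.int64(101)), (np.int64(544), np.int64(-179), np.int64(122)), (np.int64(550), np.int64(-179), np.int64(124)), (np.int64(556), np.int64(-178), np.int64(122))]
327 342.90000000000003 [(np.int64(536), np.int64(-170), np.int64(102)), (np.int64(544), np.int64(-186), np.int64(124)), (np.int64(550), np.int64(-184), np.int64(123)), (np.int64(556), np.int64(-185), np.int64(124))]
```

```bash
python3 - <<'E'
from h import *
s=manip.get_state()
S=wsnap();W=wpts(S)
for v in range(265,345,6): print(v,[tuple((1000*W[v,u]).astype(int).tolist()) for u in (292,300,306,330,336)])
print(s['tool_pos'],s['gripper_width'],s['time'])
# top cam check of gripper
E
```

```text
265 [(527, -155, 103), (533, -154, 102), (537, -154, 102), (552, -152, 102), (556, -152, 102)]
271 [(528, -158, 104), (533, -158, 104), (537, -158, 102), (553, -156, 103), (557, -155, 104)]
277 [(528, -163, 103), (534, -145, 144), (537, -145, 145), (550, -143, 144), (553, -143, 143)]
283 [(529, -168, 103), (534, -146, 151), (537, -145, 151), (549, -144, 151), (553, -143, 152)]
289 [(530, -146, 158), (534, -145, 160), (537, -145, 158), (549, -143, 160), (552, -143, 159)]
295 [(531, -146, 166), (535, -145, 166), (538, -145, 166), (549, -144, 166), (552, -143, 166)]
301 [(531, -146, 172), (535, -145, 173), (538, -145, 172), (549, -144, 172), (551, -143, 173)]
307 [(532, -145, 179), (535, -145, 178), (538, -145, 178), (548, -144, 178), (551, -143, 178)]
313 [(532, -146, 183), (536, -145, 183), (538, -144, 184), (548, -143, 184), (551, -144, 183)]
319 [(533, -145, 188), (536, -145, 188), (538, -145, 188), (548, -144, 188), (551, -144, 188)]
325 [(533, -145, 193), (536, -145, 193), (538, -145, 193), (548, -144, 193), (550, -143, 193)]
331 [(533, -145, 198), (536, -145, 197), (539, -145, 198), (548, -144, 198), (550, -143, 198)]
337 [(534, -121, 240), (536, -121, 239), (537, -121, 240), (543, -120, 240), (545, -120, 240)]
343 [(534, -121, 243), (536, -121, 243), (537, -121, 241), (543, -120, 242), (545, -120, 243)]
[ 0.54529686 -0.15384293  0.10766775] -1.142190359326336e-05 4.0667
```

Call:
{"fn": "apply_moves", "kwargs": {
  "claw": [0.034,0.034,0.034,0.034,0.034],
  "linear": [
    [0,0,0],
    [0,0,0],
    [0,0,0],
    [0,0,0],
    [0,0,0]
  ],
  "twist": [
    [0,0,0],
    [0,0,0],
    [0,0,0],
    [0,0,0],
    [0,0,0]
  ]
}}

```text
time: 4.53
tool_pos: [0.5453, -0.1538, 0.1075]
eef_rot: [-1.569, -0.086, 0.086]
force: [-0.3, 0.7, -0.3]
gripper_width: 0.327
```

```bash
python3 - <<'E'
from h import *
go([.5447,-.154,.0925],np.radians(6.2))
S=wsnap('pics/w4.png');W=wpts(S)
ok=(S[1]>0)&(W[...,2]>.128)&(W[...,2]<.19)&(abs(W[...,0]-.545)<.06)&(abs(W[...,1]+.154)<.03)
q=W[ok];print(len(q),q.min(0),q.max(0))
for lo in np.arange(.128,.19,.006):
    k=q[(q[:,2]>lo)&(q[:,2]<lo+.006)]
    if len(k): L=k[k[:,0]<.545];Rr=k[k[:,0]>.545];print(round(lo,3),L[:,0].min(),L[:,0].max(),Rr[:,0].min(),Rr[:,0].max())
im,d=cams.snapshot('side');vv,uu=np.mgrid[0:480,0:640];w,z=P('side',d,uu.ravel(),vv.ravel())
k=w[(w[:,2]>.128)&(w[:,2]<.19)&(abs(w[:,0]-.545)<.06)&(abs(w[:,1]+.154)<.03)];print('side',k.min(0),k.max(0))
cv2.imwrite('pics/s4.png',cv2.resize(im[200:420,220:400],None,fx=2.7,fy=2.7,interpolation=2))
E
```

```text
t 4.53 lin [-0.0006  0.015  -0.0001] twist [-0.      0.0018 -0.    ] F [-0.3  0.7 -0.3] pos [ 0.5453 -0.1538  0.1075] th 6.3 w 0.327
3172 [ 0.51573351 -0.16404045  0.13433971] [ 0.57068495 -0.14129753  0.18999601]
0.134 0.5208683402804183 0.5297904098221096 0.5581942041274284 0.5669315589522554
0.14 0.5162657992825748 0.5297798776613827 0.558323115766063 0.5695727722697881
0.146 0.5161093647782583 0.5298185559984951 0.5582672045426575 0.5697896613891187
0.152 0.5160281151407226 0.529760461261557 0.5582461085656426 0.5702207078934883
0.158 0.5159277248765527 0.5298397352559 0.5582832509890007 0.5702214861903837
0.164 0.516120229316961 0.5298192262734612 0.5582734517373926 0.5701831151842365
0.17 0.5158964578555099 0.5299107812552268 0.558231678138907 0.5701194214390614
0.176 0.5157335128139491 0.5298665336569598 0.5583375205306855 0.5704184759034006
0.182 0.5158271085291948 0.5298890090872894 0.5582308542021296 0.5706849493933712
0.188 0.5159162319296176 0.5299241898565598 0.55825924189619 0.5700011444900405
side [ 0.51888384 -0.16933734  0.13307768] [ 0.57586849 -0.14932133  0.18978673]
```

View pics/s4.png

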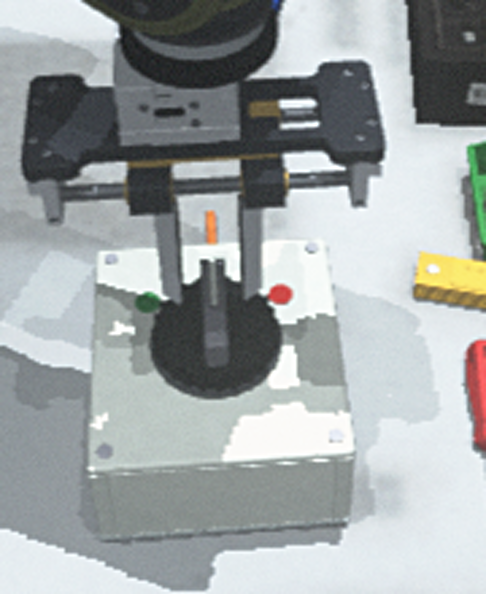

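Call:
{"fn": "apply_moves", "kwargs": {
  "claw": [0.03,0.03,0.03,0.03],
  "linear": [
    [-0.0005,0.012,0],
    [-0.0005,0.024,0],
    [-0.0005,0.026,0],
    [-0.0005,0.026,0]
  ],
  "twist": [
    [0,0,0],
    [0,0,0],
    [0,0,0],
    [0,0,0]
  ]
}}

```text
time: 4.97
tool_pos: [0.5442, -0.1537, 0.0804]
eef_rot: [-1.568, -0.085, 0.088]
force: [-0.2, 0.8, 1.0]
gripper_width: 0.319
```

Call:
{"fn": "apply_moves", "kwargs": {
  "claw": [0,0,0,0,0],
  "force": 25,
  "linear": [
    [0,0,0],
    [0,0,0],
    [0,0,0],
    [0,0,0],
    [0,0,0]
  ],
  "twist": [
    [0,0,0],
    [0,0,0],
    [0,0,0],
    [0,0,0],
    [0,0,0]
  ]
}}

```text
time: 5.38
tool_pos: [0.5458, -0.1539, 0.0821]
eef_rot: [-1.57, -0.089, 0.084]
force: [4.7, 1.0, -2.4]
gripper_width: 0.144
```

```bash
python3 - <<'E'
from h import *
go([.5447,-.154,.066],np.radians(6.2))
E
```

```text
t 5.38 lin [-0.0011  0.0161 -0.    ] twist [0.0007 0.0019 0.0026] F [ 4.7  1.  -2.4] pos [ 0.5458 -0.1539  0.0821] th 6.31 w 0.144
```

Call:
{"fn": "apply_moves", "kwargs": {
  "claw": [0,0,0,0,0],
  "force": 30,
  "linear": [
    [0,0.003,0],
    [0,0.006,0],
    [0,0.009,0],
    [0,0.0105,0],
    [0,0.0105,0]
  ],
  "twist": [
    [0,0,0],
    [0,0,0],
    [0,0,0],
    [0,0,0],
    [0,0,0]
  ]
}}

```text
time: 5.8
tool_pos: [0.5458, -0.1539, 0.0716]
eef_rot: [-1.57, -0.089, 0.084]
force: [5.0, 1.6, 6.4]
gripper_width: 0.145
```

```bash
python3 - <<'E'
from h import *
go([.5447,-.154,.066],np.radians(6.2))
S=wsnap('pics/w5.png');W=wpts(S)
im=S[0];hsv=cv2.cvtColor(im,cv2.COLOR_BGR2HSV)
m=(hsv[...,2]<70)&(abs(W[...,0]-.545)<.036)&(W[...,1]>-.14)&(W[...,1]<-.115)&(W[...,2]<.11)&(W[...,2]>.08)
print(m.sum(),np.median(W[m][:,2]))
E
```

```text
t 5.8 lin [-0.0011  0.0056  0.0001] twist [0.0008 0.0018 0.0027] F [5.  1.6 6.4] pos [ 0.5458 -0.1539  0.0716] th 6.3 w 0.145
3398 0.09219184509173585
```

Call:
{"fn": "apply_moves", "kwargs": {
  "claw": [0,0,0,0,0],
  "linear": [
    [-0.0005,0.0003,0],
    [-0.0005,0.0003,0],
    [-0.0005,0.0003,0],
    [-0.0005,0.0003,0],
    [-0.0005,0.0003,0]
  ],
  "twist": [
    [0,-0.09,0],
    [0,-0.18,0],
    [0,-0.27,0],
    [0,-0.36,0],
    [0,-0.45,0]
  ]
}}

```text
time: 6.27
tool_pos: [0.5456, -0.154, 0.0717]
eef_rot: [-1.527, -0.445, 0.44]
force: [6.3, 1.4, 7.0]
gripper_width: 0.146
```

```bash
python3 - <<'E'
from h import *
go([.5447,-.154,.0715],np.radians(6.2+51.6))
E
```

```text
t 6.27 lin [-0.0008  0.0002  0.0005] twist [ 0.0031 -0.4443  0.0021] F [6.3 1.4 7. ] pos [ 0.5456 -0.154   0.0717] th 32.35 w 0.146
```

Call:
{"fn": "apply_moves", "kwargs": {
  "claw": [0,0,0,0,0],
  "linear": [
    [-0.0005,0,0],
    [-0.0005,0,0],
    [-0.0005,0,0],
    [-0.0005,0,0],
    [-0.0005,0,0]
  ],
  "twist": [
    [0,-0.11,0],
    [0,-0.22,0],
    [0,-0.33,0],
    [0,-0.444,0],
    [0,-0.444,0]
  ]
}}

```text
time: 6.68
tool_pos: [0.5455, -0.1542, 0.0718]
eef_rot: [-1.426, -0.791, 0.786]
force: [8.0, 2.7, 7.2]
gripper_width: 0.142
```

Call:
{"fn": "apply_moves", "kwargs": {
  "claw": [0,0],
  "linear": [
    [0,0,0],
    [0,0,0]
  ],
  "twist": [
    [0,0,0],
    [0,0,0]
  ]
}}

```text
time: 6.85
tool_pos: [0.5455, -0.1542, 0.0719]
eef_rot: [-1.428, -0.786, 0.78]
force: [7.7, 3.3, 7.4]
gripper_width: 0.148
```

```bash
python3 - <<'E'
from h import *
go([.5447,-.154,.0715],np.radians(6.2+51.6))
S=wsnap('pics/w6.png')
E
```

```text
t 6.85 lin [-0.0003  0.0004  0.0008] twist [ 0.0041 -0.0046  0.0018] F [7.7 3.3 7.4] pos [ 0.5455 -0.1542  0.0719] th 57.54 w 0.148
```

View pics/w6.png

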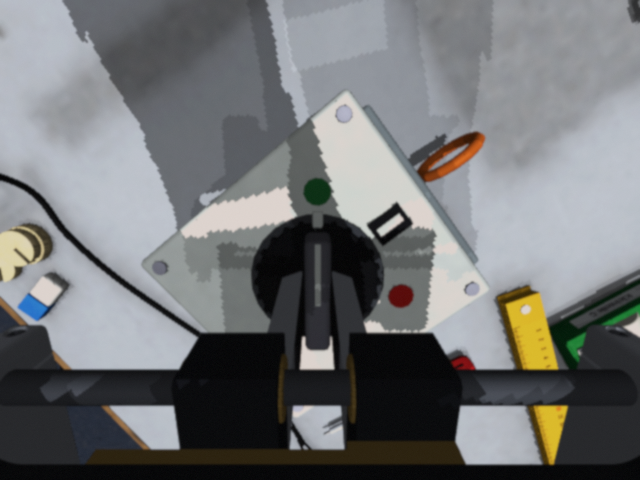

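Call:
{"fn": "apply_moves", "kwargs": {
  "claw": [0,0,0,0,0],
  "linear": [
    [0,-0.003,0],
    [0,-0.006,0],
    [0,-0.009,0],
    [0,-0.0105,0],
    [0,-0.0105,0]
  ],
  "twist": [
    [0,0,0],
    [0,0,0],
    [0,0,0],
    [0,0,0],
    [0,0,0]
  ]
}}

```text
time: 7.32
tool_pos: [0.5454, -0.1542, 0.082]
eef_rot: [-1.428, -0.786, 0.78]
force: [9.5, 1.5, 2.6]
gripper_width: 0.144
```

Call:
{"fn": "apply_moves", "kwargs": {
  "claw": [0.034,0.034,0.034,0.034,0.034],
  "linear": [
    [0,0,0],
    [0,0,0],
    [0,0,0],
    [0,-0.005,0],
    [0,-0.02,0]
  ],
  "twist": [
    [0,0,0],
    [0,0,0],
    [0,0,0],
    [0,0,0],
    [0,0,0]
  ]
}}

```text
time: 7.73
tool_pos: [0.5426, -0.1539, 0.0996]
eef_rot: [-1.422, -0.78, 0.784]
force: [-0.6, 0.5, 0.3]
gripper_width: 0.359
```

Call:
{"fn": "apply_moves", "kwargs": {
  "claw": [0.034,0.05,0.05],
  "linear": [
    [0,-0.035,0],
    [0,-0.07,0],
    [0,-0.09,0]
  ],
  "twist": [
    [0,0,0],
    [0,0,0],
    [0,0,0]
  ]
}}

```text
time: 7.98
tool_pos: [0.5443, -0.1545, 0.1951]
eef_rot: [-1.428, -0.784, 0.781]
force: [0.9, -0.8, 0.7]
gripper_width: 0.469
```

```bash
python3 - <<'E'
from h import *
go([.5447,-.154,.17],np.radians(6.2+51.6))
S=wsnap('pics/w7.png');feats(S);W=wpts(S)
m=(S[0].max(2)<75)&(np.hypot(W[...,0]-.545,W[...,1]+.154)<.036)&(W[...,2]<.112)&(W[...,2]>.08)
print(m.sum(),np.median(W[m][:,2]))
cv2.imwrite('pics/w7c.png',cv2.resize(S[0][100:420,150:500],None,fx=1.8,fy=1.8))
E
```

```text
t 7.98 lin [ 0.0006  0.0251 -0.    ] twist [ 0.0032 -0.005   0.0006] F [ 0.9 -0.8  0.7] pos [ 0.5443 -0.1545  0.1951] th 57.52 w 0.469
green 194 [ 0.4999 -0.1266  0.0865]
red 167 [ 0.5827 -0.1175  0.0865]
disc 3725 ((542.1240844726562, -153.48033142089844), 39.880374908447266)
orange 508 [ 0.532  -0.0442  0.0562] [ 0.5278 -0.065   0.0262] [ 0.5367 -0.0241  0.0697]
face 19310 ((543.9937133789062, -154.28948974609375), (148.55300903320312, 158.49203491210938), 6.20306921005249)
3539 0.10295673438614489
```

View pics/w7.png

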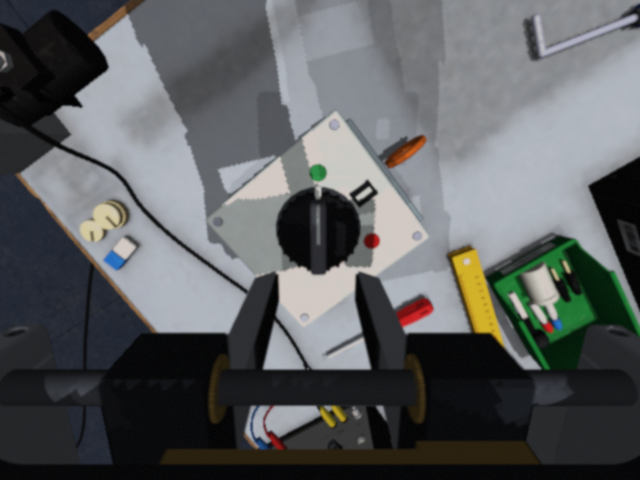

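```bash
python3 - <<'E'
from h import *
go([.555,.24,.22],np.radians(-12))
im,d=cams.snapshot('side');vv,uu=np.mgrid[0:480,0:640];w,z=P('side',d,uu.ravel(),vv.ravel());
s=manip.get_state();t=s['tool_pos'];R=Ro.from_rotvec(s['eef_rot']).as_matrix()
q=(w-t)@R; ok=(z>0)&(abs(q[:,0])<.1)&(abs(q[:,2])<.05)&(q[:,1]<-.02)&(q[:,1]>-.25)
q=q[ok]
for y0 in np.arange(-.2,-.02,.01):
    k=q[(q[:,1]>y0)&(q[:,1]<y0+.01)]
    if len(k): print(round(y0,2),len(k),k[:,0].min().round(3),k[:,0].max().round(3),k[:,2].min().round(3),k[:,2].max().round(3))
E
```

```text
t 8.03 lin [ 0.3383 -0.0229  0.2037] twist [0.0056 1.2133 0.0059] F [-0.1  1.2  3.8] pos [ 0.5453 -0.1548  0.1981] th 57.52 w 0.508
-0.2 267 -0.042 0.016 -0.024 0.019
-0.19 401 -0.042 0.018 -0.024 0.019
-0.18 1451 -0.089 0.087 -0.035 0.032
-0.17 1804 -0.09 0.088 -0.036 0.033
-0.16 667 -0.088 0.087 -0.036 0.034
-0.15 833 -0.082 0.079 -0.036 0.031
-0.14 604 -0.082 0.08 -0.036 0.032
-0.13 107 -0.081 0.077 -0.035 0.033
-0.12 53 -0.038 0.036 -0.012 0.008
-0.11 109 -0.037 0.036 -0.012 0.007
-0.1 139 -0.037 0.035 -0.012 0.004
-0.09 133 -0.037 0.035 -0.012 0.004
-0.08 153 -0.037 0.036 -0.012 0.006
-0.07 155 -0.037 0.035 -0.012 0.007
-0.06 156 -0.037 0.034 -0.012 0.009
-0.05 151 -0.037 0.035 -0.012 0.009
-0.04 85 -0.036 0.034 -0.012 0.006
-0.03 1 0.025 0.025 -0.006 -0.006
```

Call:
{"fn": "apply_moves", "kwargs": {
  "claw": [0.05,0.05,0.05,0.05,0.05],
  "linear": [
    [0.338,-0.023,0.204],
    [0.338,-0.023,0.204],
    [0.338,-0.023,0.204],
    [0.338,-0.023,0.204],
    [0.338,-0.023,0.204]
  ],
  "twist": [
    [0,1.213,0],
    [0,1.213,0],
    [0,1.213,0],
    [0,1.213,0],
    [0,1.213,0]
  ]
}}

```text
time: 8.5
tool_pos: [0.5481, 0.0386, 0.2016]
eef_rot: [-1.545, -0.331, 0.333]
force: [0.8, -0.2, -0.2]
gripper_width: 0.532
```

```bash
python3 - <<'E'
from h import *
go([.555,.24,.22],np.radians(-12))
E
```

```text
t 8.5 lin [ 0.089  -0.0185  0.1808] twist [-0.      0.6329 -0.0015] F [ 0.8 -0.2 -0.2] pos [0.5481 0.0386 0.2016] th 24.26 w 0.532
```

Call:
{"fn": "apply_moves", "kwargs": {
  "claw": [0.05,0.05,0.05,0.05,0.05],
  "linear": [
    [0.089,-0.018,0.18],
    [0.089,-0.018,0.18],
    [0.089,-0.018,0.18],
    [0.089,-0.018,0.18],
    [0.089,-0.018,0.18]
  ],
  "twist": [
    [0,0.633,0],
    [0,0.633,0],
    [0,0.633,0],
    [0,0.633,0],
    [0,0.633,0]
  ]
}}

```text
time: 8.92
tool_pos: [0.554, 0.2323, 0.2189]
eef_rot: [-1.568, 0.127, -0.125]
force: [1.1, -0.2, 0.4]
gripper_width: 0.529
```

Call:
{"fn": "apply_moves", "kwargs": {
  "claw": [0.05,0.05],
  "linear": [
    [0,0,0],
    [0,0,0]
  ],
  "twist": [
    [0,0,0],
    [0,0,0]
  ]
}}

```text
time: 9.08
tool_pos: [0.554, 0.2321, 0.2184]
eef_rot: [-1.568, 0.12, -0.117]
force: [-1.0, -0.2, 0.1]
gripper_width: 0.53
```

```bash
cat >> h.py <<'E'
def hookfit(S):
    im=S[0];W=wpts(S);hsv=cv2.cvtColor(im,cv2.COLOR_BGR2HSV);h=hsv[...,0].astype(int)
    m=(abs(h-108)<12)&(hsv[...,1]>120)&(S[1]>0)&(W[...,2]<.09)&(abs(W[...,0]-.55)<.12)
    n,lab,st,_=cv2.connectedComponentsWithStats(m.astype(np.uint8));k=1+np.argmax(st[1:,4]);m=lab==k
    zt=np.percentile(W[m][:,2],90);top=m&(W[...,2]>zt-.005);v,u=np.nonzero(top)
    q=wray(S,u,v,zt)[:,:2].astype(np.float32)*1000;print('grip',len(q),'ztop',zt.round(4),cv2.minAreaRect(q))
E
python3 - <<'E'
from h import *
go([.5585,.27,.15],np.radians(-12))
S=wsnap('pics/w8.png');hookfit(S)
for n in('hook','hook_tip'):
    for q in models.cut_out(n,'wrist')[:1]:
        v,u=np.nonzero(q['region']);W=wpts(S);p=W[v,u];k=p[(p[:,2]<.02)&(p[:,2]>.008)];print(n,q['confidence'],q['rect'],len(k))
        np.save('hk.npy',k)
        # steel shaft points
E
```

```text
t 9.08 lin [-0.0012  0.0684  0.0382] twist [ 0.0011  0.0581 -0.0016] F [-1.  -0.2  0.1] pos [0.554  0.2321 0.2184] th -8.67 w 0.53
grip 1327 ztop 0.0249 ((557.6953125, 269.2295227050781), (89.03338623046875, 20.6445369720459), 78.22731018066406)
hook 0.78 [283.0, 137.6, 46.9, 152.3] 642
hook_tip 0.74 [281.2, 136.3, 48.6, 154.9] 653
```

View pics/w8.png

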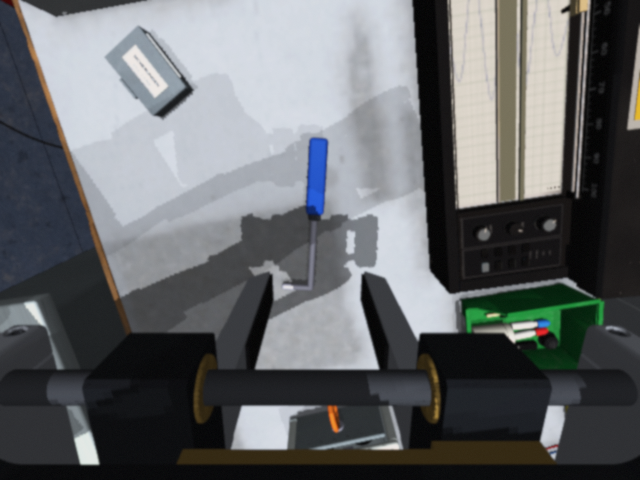

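```bash
python3 - <<'E'
from h import *
go([.556,.2614,.05],np.radians(-11.8))
E
```

```text
t 9.23 lin [-0.0034  0.1691  0.0319] twist [ 0.0008  0.0521 -0.0009] F [ 0.3  0.6 -0.2] pos [0.5546 0.2295 0.2191] th -8.81 w 0.528
```

Call:
{"fn": "apply_moves", "kwargs": {
  "claw": [0.05,0.05,0.05,0.05,0.05],
  "linear": [
    [-0.003,0.03,0.015],
    [-0.003,0.065,0.03],
    [-0.003,0.1,0.031],
    [-0.003,0.135,0.031],
    [-0.003,0.169,0.031]
  ],
  "twist": [
    [0,0.026,0],
    [0,0.052,0],
    [0,0.052,0],
    [0,0.052,0],
    [0,0.052,0]
  ]
}}

```text
time: 9.65
tool_pos: [0.5564, 0.2603, 0.0489]
eef_rot: [-1.565, 0.162, -0.162]
force: [0.5, 0.6, -0.0]
gripper_width: 0.532
```

Call:
{"fn": "apply_moves", "kwargs": {
  "claw": [0.05,0.05],
  "linear": [
    [0,0,0],
    [0,0,0]
  ],
  "twist": [
    [0,0,0],
    [0,0,0]
  ]
}}

```text
time: 9.82
tool_pos: [0.5562, 0.2605, 0.0503]
eef_rot: [-1.566, 0.164, -0.161]
force: [0.6, 0.4, 0.9]
gripper_width: 0.53
```

```bash
python3 - <<'E'
from h import *
go([.556,.2614,-.0235],np.radians(-11.8))
S=wsnap('pics/w9.png');hookfit(S)
W=wpts(S);t=manip.get_state()['tool_pos']
q=W[(S[1]>0)&(W[...,2]>.04)&(W[...,2]<.12)&(abs(W[...,0]-.556)<.06)&(abs(W[...,1]-.261)<.03)];print(q.min(0),q.max(0))
E
```

```text
t 9.82 lin [-0.0003  0.0738  0.001 ] twist [ 0.0015 -0.0012 -0.0022] F [0.6 0.4 0.9] pos [0.5562 0.2605 0.0503] th -11.87 w 0.53
grip 3456 ztop 0.0248 ((558.4307861328125, 270.6780090332031), (89.02299499511719, 21.166900634765625), 78.27681732177734)
[0.52070764 0.24686913 0.0767108 ] [0.593416   0.2775502  0.11997492]
```

View pics/w9.png

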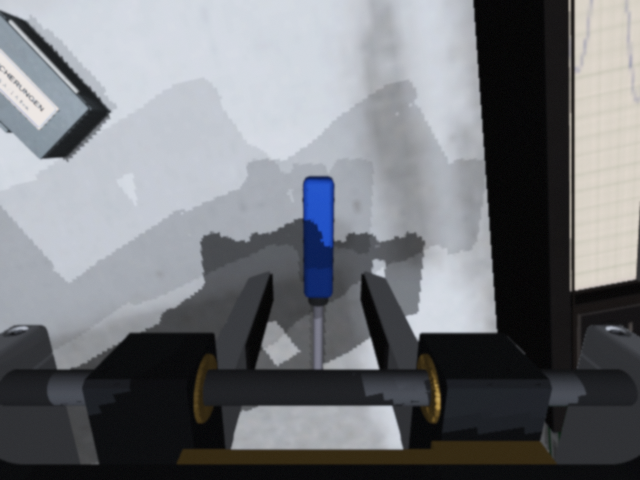

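Call:
{"fn": "apply_moves", "kwargs": {
  "claw": [0.05,0.05,0.05,0.05,0.05],
  "linear": [
    [0,0.03,0],
    [0,0.055,0],
    [0,0.068,0],
    [0,0.072,0],
    [0,0.072,0]
  ],
  "twist": [
    [0,0,0],
    [0,0,0],
    [0,0,0],
    [0,0,0],
    [0,0,0]
  ]
}}

```text
time: 10.28
tool_pos: [0.5571, 0.2618, -0.0202]
eef_rot: [-1.564, 0.162, -0.163]
force: [0.4, 0.6, -0.6]
gripper_width: 0.529
```

Call:
{"fn": "apply_moves", "kwargs": {
  "claw": [0.0,0,0,0,0],
  "force": 40,
  "linear": [
    [0,0,0],
    [0,0,0],
    [0,0,0],
    [0,0,0],
    [0,0,0]
  ],
  "twist": [
    [0,0,0],
    [0,0,0],
    [0,0,0],
    [0,0,0],
    [0,0,0]
  ]
}}

```text
time: 10.7
tool_pos: [0.5569, 0.2619, -0.0206]
eef_rot: [-1.564, 0.161, -0.163]
force: [-1.1, 0.3, 5.8]
gripper_width: 0.228
```

```bash
python3 - <<'E'
from h import *
go([.556,.2614,.05],np.radians(6.2))
E
```

```text
t 10.7 lin [-0.0007 -0.0706 -0.0006] twist [-0.0004 -0.3146  0.001 ] F [-1.1  0.3  5.8] pos [ 0.5569  0.2619 -0.0206] th -11.83 w 0.228
```

Call:
{"fn": "apply_moves", "kwargs": {
  "claw": [0,0,0,0,0],
  "linear": [
    [0,-0.015,0],
    [0,-0.035,0],
    [0,-0.06,0],
    [0,-0.06,0],
    [0,-0.06,0]
  ],
  "twist": [
    [0,0,0],
    [0,0,0],
    [0,-0.1,0],
    [0,-0.2,0],
    [0,-0.314,0]
  ]
}}

```text
time: 11.12
tool_pos: [0.5573, 0.2621, 0.0405]
eef_rot: [-1.568, -0.09, 0.086]
force: [0.4, -0.1, -2.0]
gripper_width: 0.23
```

```bash
python3 - <<'E'
from h import *
go([.58,.0928,.04],np.radians(6.2))
S=wsnap('pics/w10.png');hookfit(S)
E
```

```text
t 11.12 lin [ 0.0036  0.0004 -0.1708] twist [-0.0008  0.0041  0.0027] F [ 0.4 -0.1 -2. ] pos [0.5573 0.2621 0.0405] th 6.43 w 0.23
grip 6511 ztop 0.0858 ((554.7353515625, 271.6546630859375), (22.233646392822266, 88.53260040283203), 7.432157516479492)
```

View pics/w10.png

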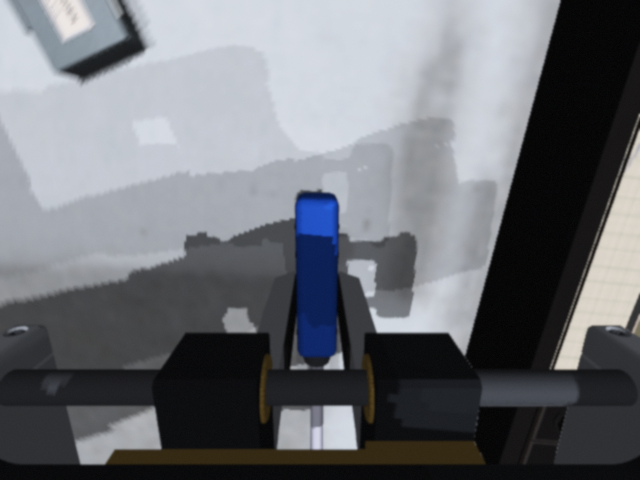

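Call:
{"fn": "apply_moves", "kwargs": {
  "claw": [0,0,0,0,0],
  "linear": [
    [0.004,0,-0.04],
    [0.004,0,-0.08],
    [0.004,0,-0.12],
    [0.004,0,-0.155],
    [0.004,0,-0.171]
  ],
  "twist": [
    [0,0,0],
    [0,0,0],
    [0,0,0],
    [0,0,0],
    [0,0,0]
  ]
}}

```text
time: 11.58
tool_pos: [0.5789, 0.0884, 0.0386]
eef_rot: [-1.57, -0.08, 0.081]
force: [-0.1, -0.4, -1.2]
gripper_width: 0.228
```

Call:
{"fn": "apply_moves", "kwargs": {
  "claw": [0,0,0],
  "linear": [
    [0,0,0],
    [0,0,0],
    [0,0,0]
  ],
  "twist": [
    [0,0,0],
    [0,0,0],
    [0,0,0]
  ]
}}

```text
time: 11.83
tool_pos: [0.5787, 0.093, 0.0386]
eef_rot: [-1.569, -0.084, 0.084]
force: [-0.2, -0.1, 0.1]
gripper_width: 0.233
```

```bash
cat >> h.py <<'E'
def views(k,z=.045):
    out=[]
    for c in('side','top'):
        im,d=cams.snapshot(c);np.save(f'{c}{k}.npy',d);cv2.imwrite(f'pics/{c}{k}.png',im)
        a=im[200:330,240:370] if c=='side' else im[200:300,300:430]
        out.append(cv2.resize(a,(400,400) if c=='side' else (400,308),interpolation=2))
    h=max(o.shape[0] for o in out);out=[cv2.copyMakeBorder(o,0,h-o.shape[0],0,0,0) for o in out]
    cv2.imwrite(f'pics/v{k}.png',np.hstack(out))
E
python3 - <<'E'
from h import *
go([.58,.0928,.0124],np.radians(6.2))
views('a')
S=wsnap('pics/w11.png');hookfit(S)
E
```

```text
t 11.83 lin [ 0.0013  0.0262 -0.0004] twist [-0.0002 -0.0015 -0.0002] F [-0.2 -0.1  0.1] pos [0.5787 0.093  0.0386] th 6.12 w 0.233
grip 6544 ztop 0.0839 ((576.5491333007812, 103.01693725585938), (22.40932273864746, 88.5224380493164), 5.204765796661377)
```

View pics/va.png

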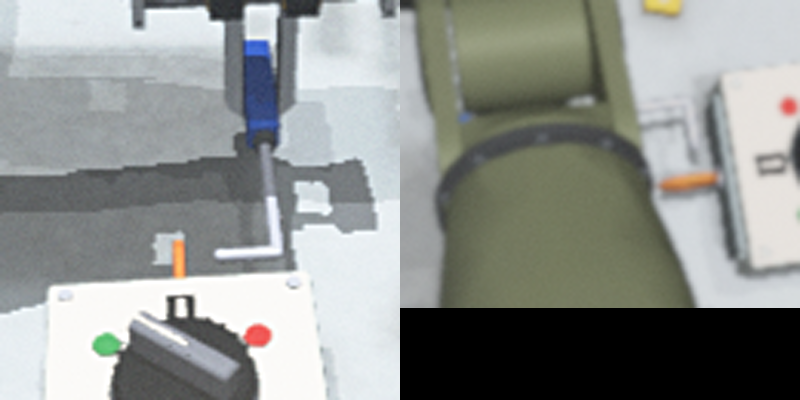

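View pics/w11.png

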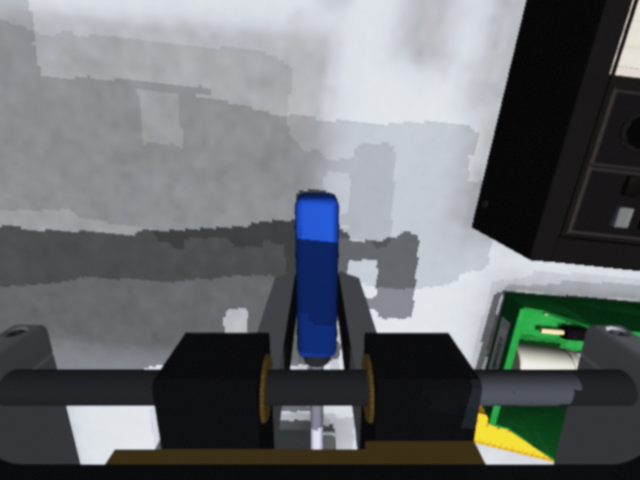

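```bash
python3 - <<'E'
from h import *
d=np.load('sidea.npy')
for u,v in((311,282),(315,282),(320,282),(326,281),(329,280),(329,276),(328,270),(327,262),(326,254),(298,280),(298,283),(298,286)):
    w,z=P('side',d,[u],[v]);print(u,v,w[0].round(4))
d=np.load('topa.npy');im=cv2.imread('pics/topa.png');hsv=cv2.cvtColor(im,cv2.COLOR_BGR2HSV)
# steel in top crop: find points with z .05-.085 in area
vv,uu=np.mgrid[200:300,300:430];w,z=P('top',d,uu.ravel(),vv.ravel());k=w[(z>0)&(w[:,2]>.05)&(w[:,2]<.09)&(w[:,1]>-.06)&(w[:,1]<.05)&(w[:,0]>.535)]
print(k[np.argsort(k[:,1])].round(3))
E
```

```text
311 282 [ 0.5599 -0.0493  0.0751]
315 282 [ 0.5672 -0.0478  0.0737]
320 282 [ 0.5763 -0.047   0.0732]
326 281 [ 0.5872 -0.0463  0.0756]
329 280 [ 0.5927 -0.0433  0.0752]
329 276 [ 0.5925 -0.034   0.0758]
328 270 [ 0.5902 -0.0167  0.0736]
327 262 [0.5878 0.0041 0.0738]
326 254 [0.5853 0.0268 0.0729]
298 280 [ 0.5352 -0.0391  0.0683]
298 283 [ 0.5357 -0.0458  0.0675]
298 286 [ 0.5362 -0.0525  0.0668]
[[ 0.536 -0.057  0.065]
 [ 0.536 -0.055  0.063]
 [ 0.535 -0.052  0.07 ]
 [ 0.536 -0.051  0.063]
 [ 0.562 -0.049  0.069]
 [ 0.556 -0.048  0.071]
 [ 0.558 -0.048  0.075]
 [ 0.536 -0.048  0.067]
 [ 0.575 -0.047  0.073]
 [ 0.568 -0.046  0.073]
 [ 0.572 -0.046  0.075]
 [ 0.559 -0.046  0.07 ]
 [ 0.57  -0.046  0.076]
 [ 0.565 -0.046  0.074]
 [ 0.556 -0.046  0.071]
 [ 0.563 -0.046  0.074]
 [ 0.554 -0.046  0.072]
 [ 0.59  -0.046  0.07 ]
 [ 0.587 -0.045  0.072]
 [ 0.583 -0.045  0.072]
 [ 0.56  -0.045  0.081]
 [ 0.585 -0.045  0.074]
 [ 0.578 -0.044  0.074]
 [ 0.575 -0.044  0.073]
 [ 0.573 -0.044  0.073]
 [ 0.568 -0.044  0.074]
 [ 0.566 -0.044  0.073]
 [ 0.57  -0.044  0.075]
 [ 0.579 -0.044  0.079]
 [
[... 1434 characters left out ...]
75]
 [ 0.59  -0.021  0.077]
 [ 0.585 -0.021  0.077]
 [ 0.586 -0.019  0.07 ]
 [ 0.593 -0.019  0.073]
 [ 0.588 -0.019  0.072]
 [ 0.59  -0.019  0.074]
 [ 0.59  -0.016  0.076]
 [ 0.587 -0.016  0.077]
 [ 0.585 -0.016  0.077]
 [ 0.586 -0.014  0.073]
 [ 0.59  -0.014  0.075]
 [ 0.588 -0.014  0.075]
 [ 0.588 -0.012  0.074]
 [ 0.586 -0.012  0.074]
 [ 0.59  -0.011  0.078]
 [ 0.588 -0.01   0.074]
 [ 0.586 -0.01   0.073]
 [ 0.59  -0.009  0.076]
 [ 0.584 -0.007  0.069]
 [ 0.59  -0.007  0.075]
 [ 0.588 -0.007  0.076]
 [ 0.585 -0.007  0.076]
 [ 0.586 -0.005  0.072]
 [ 0.584 -0.005  0.072]
 [ 0.59  -0.005  0.076]
 [ 0.588 -0.005  0.076]
 [ 0.591 -0.003  0.072]
 [ 0.588 -0.002  0.074]
 [ 0.586 -0.002  0.073]]
```

Call:
{"fn": "apply_moves", "kwargs": {
  "claw": [0,0,0,0,0],
  "linear": [
    [0,0.013,0],
    [0,0.026,0],
    [-0.01,0.026,0],
    [-0.018,0.026,0],
    [-0.025,0.026,0]
  ],
  "twist": [
    [0,0,0],
    [0,0,0],
    [0,0,0],
    [0,0,0],
    [0,0,0]
  ]
}}

```text
time: 12.4
tool_pos: [0.5529, 0.0896, 0.0116]
eef_rot: [-1.569, -0.083, 0.086]
force: [1.1, -1.0, -0.0]
gripper_width: 0.233
```

Call:
{"fn": "apply_moves", "kwargs": {
  "claw": [0,0,0],
  "linear": [
    [-0.006,0,0],
    [-0.013,0,0],
    [-0.02,0,0]
  ],
  "twist": [
    [0,0,0],
    [0,0,0],
    [0,0,0]
  ]
}}

```text
time: 12.65
tool_pos: [0.5336, 0.0873, 0.0129]
eef_rot: [-1.569, -0.085, 0.084]
force: [-0.9, 0.6, -0.9]
gripper_width: 0.226
```

```bash
python3 - <<'E'
from h import *
go([.5343,.0878,.0124],np.radians(6.2))
views('b')
E
```

```text
t 12.65 lin [0.0007 0.0005 0.0004] twist [-0.     -0.0007  0.0005] F [-0.9  0.6 -0.9] pos [0.5336 0.0873 0.0129] th 6.16 w 0.226
```

View pics/vb.png

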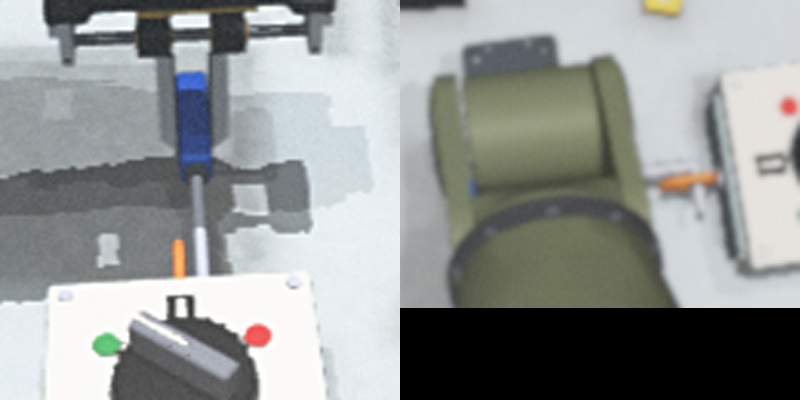

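Call:
{"fn": "apply_moves", "kwargs": {
  "claw": [0,0,0,0,0],
  "linear": [
    [0,0,0.008],
    [0,0,0.016],
    [0,0,0.024],
    [0,0,0.032],
    [0,0,0.04]
  ],
  "twist": [
    [0,0,0],
    [0,0,0],
    [0,0,0],
    [0,0,0],
    [0,0,0]
  ]
}}

```text
time: 13.17
tool_pos: [0.5298, 0.1281, 0.0126]
eef_rot: [-1.569, -0.085, 0.085]
force: [0.1, -3.5, -1.4]
gripper_width: 0.229
```

```bash
python3 - <<'E'
from h import *
go([.5343,.0878,.0124],np.radians(6.2))
views('c')
E
```

```text
t 13.17 lin [ 0.0002  0.0003 -0.0405] twist [ 0.0003 -0.0002 -0.    ] F [ 0.1 -3.5 -1.4] pos [0.5298 0.1281 0.0126] th 6.19 w 0.229
```

View pics/vc.png

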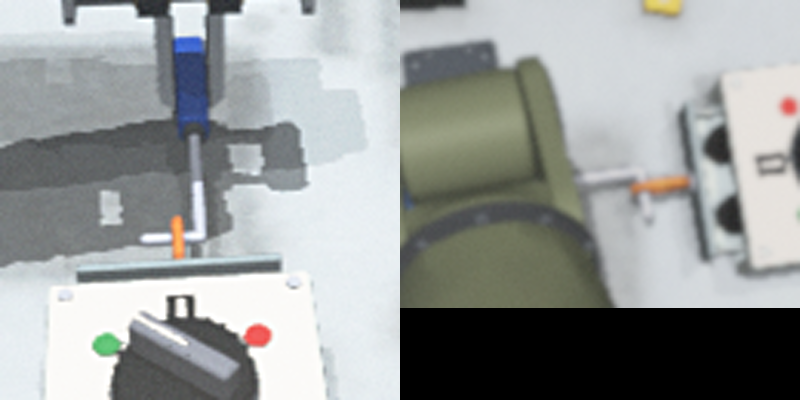

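Call:
{"fn": "apply_moves", "kwargs": {
  "claw": [0,0,0,0,0],
  "linear": [
    [0,0,0.01],
    [0,0,0.02],
    [0,0,0.03],
    [0,0,0.04],
    [0,0,0.05]
  ],
  "twist": [
    [0,0,0],
    [0,0,0],
    [0,0,0],
    [0,0,0],
    [0,0,0]
  ]
}}

```text
time: 13.68
tool_pos: [0.5242, 0.1779, 0.0127]
eef_rot: [-1.569, -0.085, 0.085]
force: [-0.1, -3.0, -1.0]
gripper_width: 0.233
```

Call:
{"fn": "apply_moves", "kwargs": {
  "claw": [0,0,0,0],
  "linear": [
    [0,0,0.008],
    [0,0,0.015],
    [0,0,0.02],
    [0,0,0.02]
  ],
  "twist": [
    [0,0,0],
    [0,0,0],
    [0,0,0],
    [0,0,0]
  ]
}}

```text
time: 14.02
tool_pos: [0.5221, 0.1978, 0.0127]
eef_rot: [-1.569, -0.085, 0.085]
force: [-0.1, 0.7, -1.0]
gripper_width: 0.233
```

```bash
python3 - <<'E'
from h import *
go([.5343,.0878,.0124],np.radians(6.2))
views('d')
d=np.load('toba.npy') if 0 else None
for c in('top','side'):
    d=np.load(c+'d.npy');vv,uu=np.mgrid[0:480,0:640];w,z=P(c,d,uu.ravel(),vv.ravel())
    k=w[(z>0)&(w[:,2]>.055)&(w[:,2]<.078)&(abs(w[:,0]-.53)<.07)&(w[:,1]>-.07)&(w[:,1]<.1)]
    xc=(k[:,:2]-[.5447,-.1538])@np.array([-.108,.9942]);print(c,np.histogram(xc,np.arange(.08,.24,.008)))
E
```

```text
t 14.02 lin [ 0.0002  0.0002 -0.1107] twist [-0.0004  0.0001  0.    ] F [-0.1  0.7 -1. ] pos [0.5221 0.1978 0.0127] th 6.21 w 0.233
top (array([ 0,  0,  7, 15,  0,  0,  0,  0,  0,  0,  0, 88, 79, 10,  9, 11, 10,
       11,  2]), array([0.08 , 0.088, 0.096, 0.104, 0.112, 0.12 , 0.128, 0.136, 0.144,
       0.152, 0.16 , 0.168, 0.176, 0.184, 0.192, 0.2  , 0.208, 0.216,
       0.224, 0.232]))
side (array([  0,   0,  26,   7,   0,   0,   0,   0,   0,   0,  11, 453,   1,
        16,  16,   8,   4,   1,   0]), array([0.08 , 0.088, 0.096, 0.104, 0.112, 0.12 , 0.128, 0.136, 0.144,
       0.152, 0.16 , 0.168, 0.176, 0.184, 0.192, 0.2  , 0.208, 0.216,
       0.224, 0.232]))
```

View pics/vd.png

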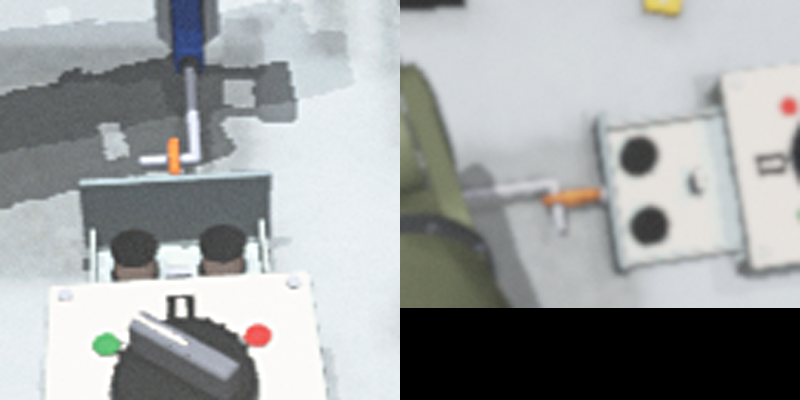

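Call:
{"fn": "apply_moves", "kwargs": {
  "claw": [0,0,0,0,0],
  "linear": [
    [0,0,0.001],
    [0,0,0.002],
    [0,0,0.003],
    [0,0,0.004],
    [0,0,0.004]
  ],
  "twist": [
    [0,0,0],
    [0,0,0],
    [0,0,0],
    [0,0,0],
    [0,0,0]
  ]
}}

```text
time: 14.53
tool_pos: [0.5219, 0.2007, 0.0127]
eef_rot: [-1.569, -0.084, 0.084]
force: [-0.1, -2.0, -0.6]
gripper_width: 0.232
```

Call:
{"fn": "apply_moves", "kwargs": {
  "claw": [0,0,0,0,0],
  "linear": [
    [0,0,-0.005],
    [0,0,-0.011],
    [0,0,-0.011],
    [0.008,0,-0.011],
    [0.018,0,-0.011]
  ],
  "twist": [
    [0,0,0],
    [0,0,0],
    [0,0,0],
    [0,0,0],
    [0,0,0]
  ]
}}

```text
time: 14.95
tool_pos: [0.5414, 0.1917, 0.0129]
eef_rot: [-1.569, -0.084, 0.084]
force: [0.2, -0.9, -1.0]
gripper_width: 0.23
```

Call:
{"fn": "apply_moves", "kwargs": {
  "claw": [0,0,0,0,0],
  "linear": [
    [0.01,0,0],
    [0.022,0,0],
    [0.034,0,0],
    [0.034,0,0.02],
    [0.034,0,0.04]
  ],
  "twist": [
    [0,0,0],
    [0,0,0],
    [0,0,0],
    [0,0,0],
    [0,0,0]
  ]
}}

```text
time: 15.37
tool_pos: [0.5715, 0.2351, 0.0126]
eef_rot: [-1.569, -0.083, 0.083]
force: [-0.8, 0.9, -0.9]
gripper_width: 0.226
```

```bash
python3 - <<'E'
from h import *
go([.572,.24,-.0205],np.radians(6.2))
views('e')
for c in('top','side'):
    d=np.load(c+'e.npy');vv,uu=np.mgrid[0:480,0:640];w,z=P(c,d,uu.ravel(),vv.ravel())
    k=w[(z>0)&(w[:,2]>.055)&(w[:,2]<.078)&(abs(w[:,0]-.53)<.07)&(w[:,1]>-.03)&(w[:,1]<.1)]
    xc=(k[:,:2]-[.5447,-.1538])@np.array([-.108,.9942]);print(c,np.median(xc))
E
```

```text
t 15.37 lin [0.001  0.0331 0.0049] twist [-0.0001 -0.0027  0.0003] F [-0.8  0.9 -0.9] pos [0.5715 0.2351 0.0126] th 6.05 w 0.226
top 0.17917765267688338
side 0.17256522954040598
```

View pics/ve.png

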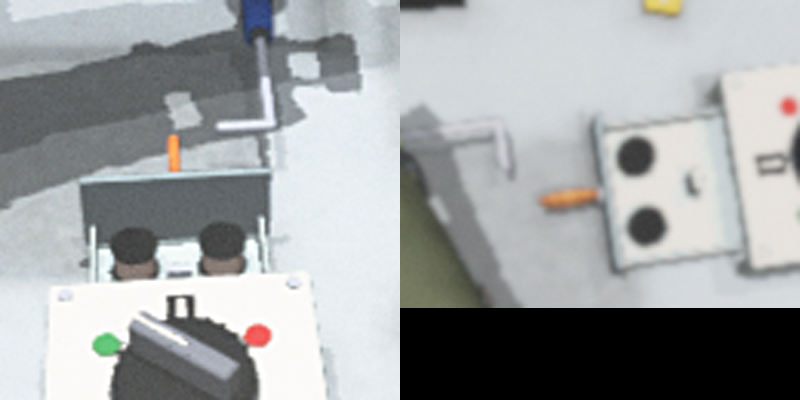

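Call:
{"fn": "apply_moves", "kwargs": {
  "claw": [0,0,0,0,0],
  "linear": [
    [0,0.01,0.01],
    [0,0.02,0.02],
    [0,0.027,0.02],
    [0,0.031,0.02],
    [0,0.0325,0.02]
  ],
  "twist": [
    [0,0,0],
    [0,0,0],
    [0,0,0],
    [0,0,0],
    [0,0,0]
  ]
}}

```text
time: 15.88
tool_pos: [0.5678, 0.2549, -0.0206]
eef_rot: [-1.569, -0.083, 0.086]
force: [-9.7, -0.1, 13.6]
gripper_width: 0.23
```

Call:
{"fn": "apply_moves", "kwargs": {
  "claw": [0,0],
  "linear": [
    [0,0,0],
    [0,0,0]
  ],
  "twist": [
    [0,0,0],
    [0,0,0]
  ]
}}

```text
time: 16.05
tool_pos: [0.5684, 0.2546, -0.0201]
eef_rot: [-1.569, -0.084, 0.084]
force: [-0.2, -0.4, -0.7]
gripper_width: 0.23
```

Near the table (brief touch); release gently and rise.

Call:
{"fn": "apply_moves", "kwargs": {
  "claw": [0.03,0.04,0.045,0.045,0.045],
  "linear": [
    [0,0,0],
    [0,0,0],
    [0,0,0],
    [0,0,0],
    [0,0,0]
  ],
  "twist": [
    [0,0,0],
    [0,0,0],
    [0,0,0],
    [0,0,0],
    [0,0,0]
  ]
}}

```text
time: 16.47
tool_pos: [0.5684, 0.255, -0.0197]
eef_rot: [-1.569, -0.085, 0.084]
force: [-0.2, -0.7, 0.7]
gripper_width: 0.477
```

Call:
{"fn": "apply_moves", "kwargs": {
  "claw": [0.045,0.045,0.045,0.045,0.045],
  "linear": [
    [0,-0.015,0],
    [0,-0.04,0],
    [0,-0.075,0],
    [0,-0.11,0],
    [0,-0.15,0]
  ],
  "twist": [
    [0,0,0],
    [0,0,0],
    [0,0,0],
    [0,0,0],
    [0,0,0]
  ]
}}

```text
time: 16.88
tool_pos: [0.5676, 0.2547, 0.131]
eef_rot: [-1.57, -0.083, 0.086]
force: [0.7, 0.3, -0.5]
gripper_width: 0.479
```

Call:
{"fn": "apply_moves", "kwargs": {
  "claw": [0.045,0.045,0.045],
  "linear": [
    [0,0,0],
    [0,0,0],
    [0,0,0]
  ],
  "twist": [
    [0,0,0],
    [0,0,0],
    [0,0,0]
  ]
}}

```text
time: 17.13
tool_pos: [0.568, 0.2549, 0.1296]
eef_rot: [-1.569, -0.084, 0.085]
force: [0.1, -0.4, -1.2]
gripper_width: 0.476
```

```bash
python3 - <<'E'
from h import *
go([.572,.24,.15],np.radians(6.2))
S=wsnap('pics/w12.png');hookfit(S);feats(S)
im,d=cams.snapshot('side');cv2.imwrite('pics/s12.png',cv2.resize(im[140:420,220:430],None,fx=2.1,fy=2.1))
for n in('box_of_fuses','red_screwdriver'):
    for q in models.cut_out(n,'side')[:1]:
        v,u=np.nonzero(q['region']);w,z=P('side',d,u,v);print(n,q['rect'],np.median(w[z>0],0).round(3))
vv,uu=np.mgrid[0:480,0:640];w,z=P('side',d,uu.ravel(),vv.ravel())
k=w[(z>0)&(w[:,2]>.055)&(w[:,2]<.078)&(abs(w[:,0]-.53)<.07)&(w[:,1]>-.03)&(w[:,1]<.1)]
print('plate',np.median((k[:,:2]-[.5447,-.1538])@np.array([-.108,.9942])))
m=(z>0)&(np.hypot(w[:,0]-.5475,w[:,1]+.158)<.036)&(im.reshape(-1,3).max(1)<80)&(w[:,2]>.08);print('disc z',np.median(w[m][:,2]))
W=wpts(S)
k=W[(W[...,2]>.006)&(W[...,2]<.022)&(abs(W[...,0]-.57)<.06)&(W[...,1]>.09)&(W[...,1]<.2)&(S[1]>0)];print('shaft z',len(k),np.percentile(k[:,2],[5,50,95]))
E
```

```text
t 17.13 lin [ 0.0023 -0.0204 -0.0152] twist [ 0.0002 -0.0006 -0.0006] F [ 0.1 -0.4 -1.2] pos [0.568  0.2549 0.1296] th 6.16 w 0.476
grip 2040 ztop 0.0248 ((566.2014770507812, 263.7234802246094), (20.725749969482422, 88.30628204345703), 5.674829959869385)
orange 466 [0.5229 0.0483 0.0518] [0.5132 0.0225 0.0257] [0.5276 0.0715 0.0692]
box_of_fuses [247.5, 155.2, 24.4, 26.5] [0.399 0.392 0.022]
red_screwdriver [390.5, 327.4, 16.8, 75.0] [ 0.72  -0.15   0.016]
plate 0.1724290177370515
disc z 0.10074187640239139
shaft z 810 [0.01223032 0.01527675 0.01676378]
```

View pics/s12.png

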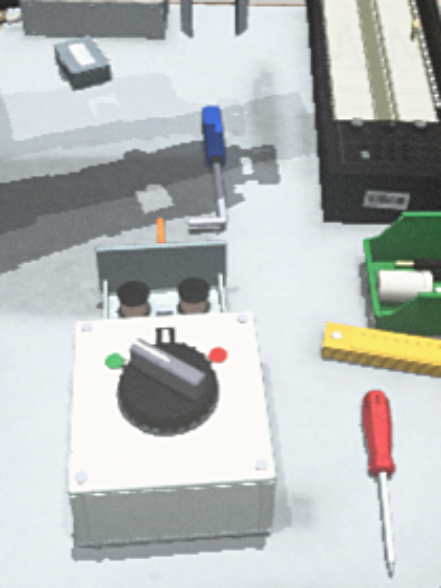

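View pics/w12.png

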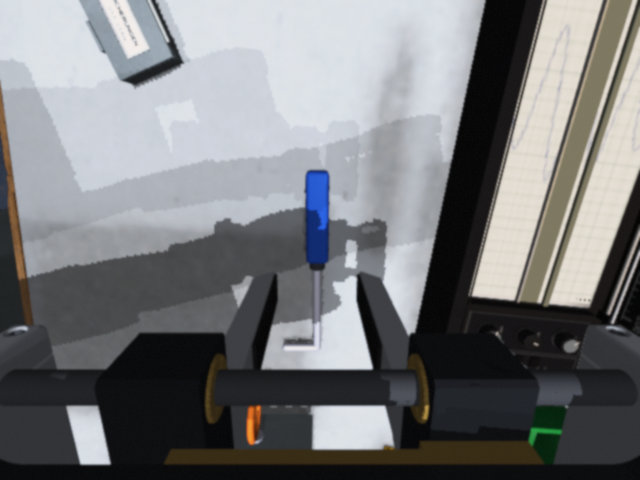

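```bash
python3 -c "
from h import *
print(manip.hand_in())"
```

```text
the job is handed in; nothing more can be done
None
```

I did every step and handed the job in at about 17 s of the 58 s allowed. My last checks showed nothing wrong, though no verdict is reported.

**What I did:** I pushed the knob in about 10.5 mm, turned it +0.9 rad to the green dot and let it spring back out. I then caught the ring with the hook, drew the tray, unhooked and laid the hook on the table. The arm ended raised and touching nothing.

**Last checks:**
- **Knob:** the pointer stands at the green dot. The disc read 103.0 mm high from the wrist camera just after release. The side camera at the end gave 100.7 mm, against 102.3 mm from it at the start with a slightly different selection of points. I took that as measurement scatter, with the knob still sprung out.
- **Tray:** it is out by about 96 mm, from how far the ring moved; two other readings, by the front plate, implied between 92 and 99 mm. I pulled only until I judged it close to the stop and did not feel a hard stop.
- **Hook:** it lies flat, with the grip top at 24.8 mm as at the start, and it is clear of the ring. There was a brief touch of about 14 N on the table as it came down.
- **Bystanders:** the fuse box and screwdriver were found where they began, to within about 3 mm.

**One disagreement with the description:** the real fingertips sit about 27 mm behind the stated TCP. My first attempt to grip the knob bar therefore closed on air above it. I measured the offset from the camera depth and corrected for it in every later move.

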